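Prop open the compressor hood

ROBOT

A 6-joint arm with a two-finger parallel gripper is mounted at the origin on a cart in front of the work surface, level with it; the furniture and walls round the work are solid. World frame = base frame: x ahead of the robot, y to its left, z up, the work surface at z = 0. Lengths are in m, angles in rad, forces in N, time in s.
With the tool pointing down it reaches from about 0.25 to 0.775 m from the base axis. Payload 4 kg.
Tool frame: the origin (TCP) lies at the centre of the arm's flange, where the gripper is bolted on; the fingertips stand 199 mm ahead of it and the grasp point (between the pads) lies 180 mm ahead of it; z points along the fingers, y is the direction in which the jaws open and shut (so a half turn about z gives the same grasp; the last joint's range is limited). The gripper opens to 94 mm and grips with 3 to 60 N. Pads are 16 mm wide; open, the fingers measure 119 mm over their backs; the gripper's body (75 mm by 177 mm) begins 78 mm behind the grasp point.
Start: joints at [-1.364, 0.087, 1.371, -0, 1.684, -0.103], TCP at [0.168, -0.524, 0.405] pointing down, gripper open.
Joint ranges: [-3.1, 3.1], [-0.76, 2.03], [0.27, 2.55], [-1.08, 4.22], [0.17, 2.65], [-2.57, 2.57]. Speed limits (rad/s): [2.79, 2.79, 3.14, 3.14, 3.14, 3.14].

INTERFACE

Orientations are given as a unit quaternion [x, y, z, w].
In Python, from rig import ctrl gives the robot as it stands. The module is installed in compiled form; this text tells all that it offers.
- The arm moves only by the tool move_arm, never from a script. Its argument "motion" is a list of rows, each a list of 2 entries, a list of its own where there are three numbers: the shift along the tool's x, y, z in cm, then the turn, a rotation vector about the tool's x, y, z in degrees. In form: [[[dx, dy, dz], [rx, ry, rz]], ...]. A call has 1 to 12 rows; each row is the pose to reach, as a shift and turn from the pose commanded when the call began, along the tool's axes at that moment; what a row does not reach only later rows make up. A row lasts 1/12 s, in which the tool goes at most 41.7 mm and 7.16 degrees, less where a joint would pass 70% of its speed; a pose out of reach is approached as far as the arm can. A call with a gripper value outside its range is refused whole. "hand" is the closure, from 0 (fully open) to 1 (shut), set as the call begins (left out, the last holds). The fingers move at their own pace and stop on an object; the grip force is fixed at half the most. Time passes only in rows, so rows that repeat a pose let the fingers close. It gives the time, the measured TCP pose, the force and the opening at its end, in the units of the state.
- ctrl.sense(): the state, without advancing time (a new reading comes with each control period).
- ctrl.read_camera(name): name is "scene" or "side" or "wrist"; returns a dict with "image" (400x640x3 uint8, red, green, blue), "z_map" (400x640 float32, m along the optical axis (not along the pixel's ray), 0 where there is no reading), "fx", "fy", "cx", "cy" (pixels), "R" (3x3) and "t" (3): a world point X has camera coordinates R X + t. Camera axes: x right, y down, z forward; pixel columns grow to the right and rows downward; lengths in m; the calibration is good to about 2 mm. A picture is of the moment at which its call begins.
- ctrl.job_done(): hands the job in, once; it reports no verdict.
Trained networks look in the newest picture that a camera, given by its name, has taken for a name from the list of things; names that differ only in an ending like _2 or _b are one class to them, and where a whole thing is asked for, a point or a joint stands for the part that bears it (a point fixed in the world has none). Each returns a list of dicts, best first, with "p" (0 to 1); they miss things now and then, are a little off and sometimes report something else, mostly with a low value. They report only what shows in the picture. A call takes as long as a camera call.
- ctrl.boxes_of(thing, camera): "box" ([centre column, centre row, width, height] in pixels, round what is visible of it).
- ctrl.landmark_of(thing, camera): "position" ([row, column] in pixels: a listed point, or the origin of a listed thing).
The state is a dict: "t": time; "q": joint angles; "qd": joint speeds; "effort": joint torques, N m; "eef_pos": TCP position; "ee_rot": TCP orientation; "force": force on the tool from outside, world axes, zero at the start; "moment": the same for the moment, N m; "width": finger opening in m.
Only numpy, scipy, OpenCV 4.12 (cv2) and the standard library are available. Lean on these libraries where they do the work, as an engineer would, in place of code of your own. Each camera call takes 0.05 s, during which the arm holds its last target.

TASK

Open the green hood of the small compressor fully by its handle bar, then swing the yellow prop rod up and back until it is against its stop. Finally let the hood down gently until its socket sits on the tip of the rod and the rod alone holds it open. Leave the marker, the flux pot and the tape roll where they stand.

Things in the scene. Friction and masses are not known exactly. Their poses are not given: they have to be found in the camera images.
- compressor: Grey bench compressor, fixed on the desk, green hood over its rear (158 x 96 mm, closed top at z 114 mm). Origin on the desk under it; x towards the hinge end, -x to its front, y to its left (rod side), z up. Front deck: x -131 to -65 mm, top z 60 mm; rear housing: x -65 to 90 mm, rim z 82 mm; sides y +-45 mm; underside z 21 mm, on feet; gauge and nipple reach x -143 mm.
- hood (a joint): Hood angle, rad: 0 closed (start), grows as the front edge rises, 1.55 at its stop (nearly upright). The hinge axis is parallel to the compressor's y. The hinge is tired: it holds the hood (0.4 kg) only above about 1.40 rad; below that the hood falls shut if released. About 1.10 when it rests on the prop rod.
- hood_hinge (a point): A point on the hood's hinge axis, at (80, 0, 90) mm in the compressor's frame (z = height).
- hood_handle (a point): Centre of the hood's black handle bar: a round bar 10 mm in diameter, along the compressor's y, 76 mm free between its two arms, open all round, 40 mm in front of the hood's front edge. At (-185, 0, 10) mm from the hinge point with the hood closed (100 mm above the desk); 185 mm from the hinge axis, about which it turns with the hood: 0.275 m high when fully open.
- socket (a point): Seat point of the steel socket, a downward-opening pocket (18 mm wide, 14 mm deep with flared mouth) on a bracket at the hood's left side; the bracket reaches out to y 80 mm; fixed to the hood at (-115, 68, 10) mm from the hinge point with the hood closed. The middle of the rod's tip lies here when seated.
- prop_rod (a joint): Angle of the prop rod, rad: 0 lying level and pointing to the compressor's front (-x), grows as the tip swings up and back, 1.57 upright, 1.78 against its stop, leaning back slightly. Starts at 0.05 to 0.40. A stiff pivot keeps it where it is left; about 1 N at the tip moves it. Its pivot axis is parallel to the compressor's y.
- rod_pivot (a point): Pivot of the yellow prop rod on the compressor's left side, at (9, 68, 65) mm in the compressor's frame. The rod, 8 mm in diameter, swings in the plane y = 68 mm, 19 mm clear of the housing's side (the pivot boss, 20 mm in diameter, fills that gap at the pivot).
- rod_tip (a point): Centre of the rod's round black tip (12 mm in diameter), 135 mm from the pivot.
- paint_marker: Marker with red cap standing on end, 26 mm in diameter, 122 mm high; origin at the centre of its foot. Bystander.
- flux_pot: Brown pot with black cap, 47 mm in diameter, 41 mm high; origin at the centre of its underside. Bystander.
- tape_roll: Orange tape roll lying flat, 92 mm in diameter, 12 mm high; origin at the centre of its underside. Bystander.

How it is judged:
By the outcome, as a careful person would: the job done as asked, in the order asked, and still so for the second after the job is handed in, with the robot touching nothing.
It also fails if it takes over 67 s, if anything falls off the work surface, if the arm or the gripper's body presses on something with over 40 N, if the wrist force passes 120 N, or if a joint passes its speed limit or range.

## Working session

There is one attempt and no reset: what is moved stays moved. The work goes in short steps, Python scripts to look and compute and a tool call to move; the robot and the scene stay as the last step left them, time stands still between calls to the robot, and variables do not carry over. Pictures are saved under pics/ and viewed, and the job is handed in when it is done.

Besides the shell and the picture viewer there is one more tool, called by a JSON object that holds its "fn" and its "kwargs", one argument or row to a line. move_arm: Moves the arm, as the interface text tells. Its arguments: {"type":"object","properties":{"motion":{"type":"array","items":{"type":"array"}},"hand":{"type":"number"}},"required":["motion"]}

```bash
mkdir -p pics; cat > h.py <<'E'
import numpy as np, cv2
from rig import ctrl
def cam(n,save=None):
    c=ctrl.read_camera(n)
    if save: cv2.imwrite('pics/'+save,c['image'][:,:,::-1])
    return c
def w(c,row,col,z=None):
    r0,c0=int(round(row)),int(round(col))
    if z is None:
        p=c['z_map'][max(0,r0-1):r0+2,max(0,c0-1):c0+2]; p=p[p>0]; z=np.median(p)
    X=np.array([(col-c['cx'])/c['fx']*z,(row-c['cy'])/c['fy']*z,z])
    return np.array(c['R']).T@(X-np.array(c['t']))
def pix(c,P):
    X=np.array(c['R'])@np.array(P)+np.array(c['t']); return c['cy']+c['fy']*X[1]/X[2], c['cx']+c['fx']*X[0]/X[2]
E
python3 - <<'E'
from h import *
np.set_printoptions(precision=4,suppress=True)
s=ctrl.sense(); print(s)
for n in ['scene','side','wrist']:
    c=cam(n,n+'0.png'); print(n,'campos',-np.array(c['R']).T@c['t'])
    for th in ['hood_hinge','hood_handle','socket','rod_pivot','rod_tip','paint_marker','flux_pot','tape_roll','compressor']:
        l=ctrl.landmark_of(th,n)[:2]
        for d in l:
            try: print(th,round(d['p'],2),d['position'],w(c,*d['position']))
            except Exception as e: print(th,d,e)
E
```

```text
{'t': 0.0, 'q': array([-1.3641,  0.088 ,  1.3722, -0.    ,  1.6836, -0.1031]), 'qd': array([-0.0006, -0.0015,  0.    , -0.0005,  0.0012,  0.0009]), 'effort': array([  0.0011, -34.017 , -30.2428,   0.072 ,   0.033 ,  -0.0001]), 'eef_pos': array([ 0.1676, -0.5237,  0.4035]), 'ee_rot': array([ 0.988 ,  0.1543, -0.0001, -0.0011]), 'force': array([-0.0741, -0.5625, -0.8552]), 'moment': array([-0.0506, -0.0411, -0.014 ]), 'width': 0.0938460051784878}
scene campos [-0.1789  0.6004  0.6137]
hood_hinge 0.62 [174.6, 326.0] [ 0.5216 -0.263   0.1066]
socket 0.78 [189.3, 356.6] [0.1818 0.0845 0.305 ]
rod_pivot 0.35 [285.1, 261.2] [0.3973 0.085  0.023 ]
rod_pivot 0.34 [199.9, 343.7] [ 0.4713 -0.2749  0.0472]
flux_pot 0.83 [285.4, 264.0] [0.3934 0.0812 0.0221]
tape_roll 0.8 [252.1, 296.0] [ 0.4488 -0.0713 -0.0001]
compressor 0.6 [207.3, 352.0] [0.1855 0.0885 0.2756]
side campos [-0.4259  0.4386  0.6149]
hood_handle 0.56 [189.1, 399.1] [ 0.3666 -0.3527  0.1033]
socket 0.82 [191.7, 352.5] [ 0.1243 -0.013   0.2819]
rod_pivot 0.3 [214.0, 356.4] [ 0.1281 -0.0253  0.2386]
rod_tip 0.41 [211.1, 386.1] [ 0.3392 -0.2891  0.076 ]
paint_marker 0.85 [201.4, 416.2] [ 0.4377 -0.4904  0.0032]
tape_roll 0.73 [251.3, 279.3] [0.1506 0.1033 0.2056]
tape_roll 0.27 [278.5, 231.5] [0.3896 0.0779 0.0129]
compressor 0.7 [215.8, 355.3] [ 0.1277 -0.0228  0.2363]
wrist campos [ 0.2494 -0.4985  0.3864]
```

View pics/scene0.png

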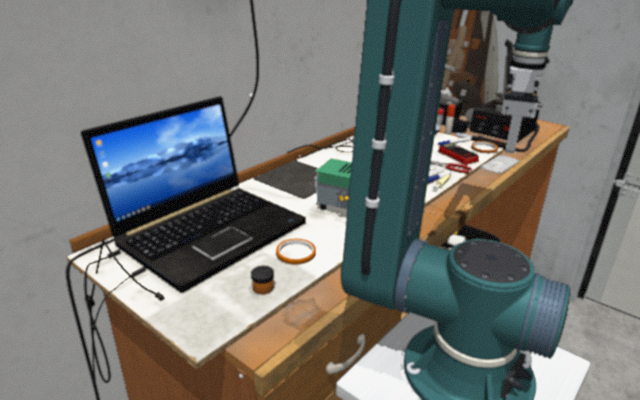

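View pics/side0.png

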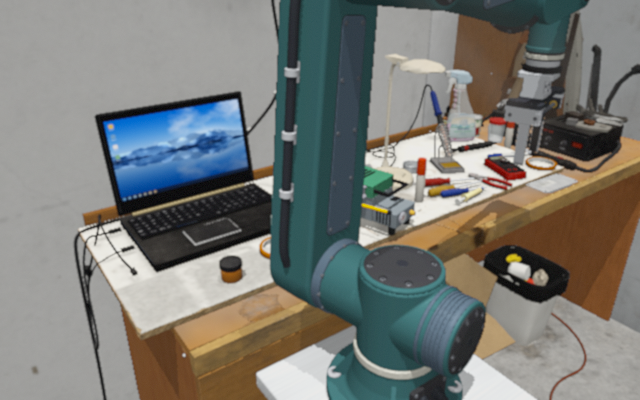

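View pics/wrist0.png

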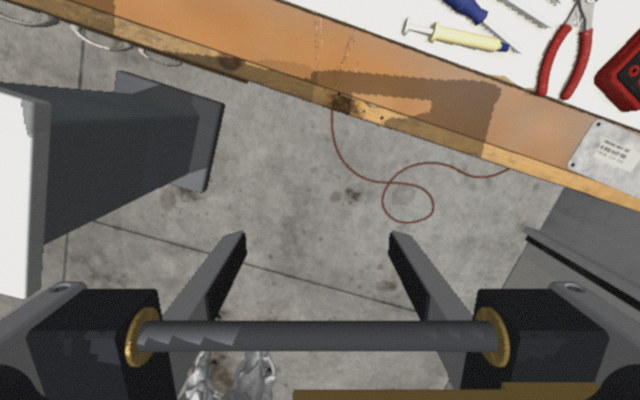

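The arm blocks both fixed cameras. I'll move the wrist camera over the compressor, which is near (0.42, -0.28).

{"fn": "move_arm", "kwargs": {
  "motion": [
    [[2,-2,0],[0,0,0]],
    [[5,-5,0],[0,0,0]],
    [[8,-8,0],[0,0,0]],
    [[11,-11,0],[0,0,0]],
    [[14,-14,0],[0,0,0]],
    [[17,-17,0],[0,0,0]],
    [[19,-19,0],[0,0,0]],
    [[19,-19,0],[0,0,0]],
    [[19,-19,0],[0,0,0]]
  ],
  "hand": 0
}}

```text
t: 2.25
eef_pos: [0.2912, -0.2837, 0.4051]
ee_rot: [0.988, 0.156, 0.0, 0.001]
force: [-0.6, 0.1, -0.3]
width: 0.0941
```

```bash
cat > look.py <<'E'
import sys
from h import *
np.set_printoptions(precision=4,suppress=True)
tag=sys.argv[1]; cams=sys.argv[2].split(','); 
s=ctrl.sense(); print(s['t'],s['eef_pos'],s['ee_rot'],s['force'],s['width'])
for n in cams:
    c=cam(n,n+tag+'.png'); np.savez('pics/%s%s.npz'%(n,tag),**c); print(n,'campos',-np.array(c['R']).T@c['t'])
    for th in ['hood_hinge','hood_handle','socket','rod_pivot','rod_tip','paint_marker','flux_pot','tape_roll','compressor']:
        for d in ctrl.landmark_of(th,n)[:2]:
            try: print(th,round(d['p'],2),d['position'],w(c,*d['position']))
            except Exception as e: print(th,d,e)
E
python3 look.py 1 wrist,side
```

```text
2.25 [ 0.2912 -0.2837  0.4051] [0.9878 0.156  0.0002 0.0008] [-0.6168  0.0939 -0.2522] 0.09408098434880209
wrist campos [ 0.3728 -0.2581  0.3869]
hood_handle 0.66 [140.8, 409.5] [ 0.3736 -0.3494  0.1064]
socket 0.75 [54.6, 345.0] [ 0.4231 -0.2672  0.1123]
rod_pivot 0.64 [12.4, 345.3] [ 0.4633 -0.2568  0.0762]
rod_tip 0.58 [156.5, 335.4] [ 0.3354 -0.2908  0.0819]
rod_tip 0.53 [43.3, 398.5] [ 0.4442 -0.3063  0.1158]
paint_marker 0.62 [115.8, 518.5] [ 0.4414 -0.4904  0.0192]
compressor 0.64 [42.5, 395.7] [ 0.444  -0.3039  0.1157]
side campos [-0.4259  0.4386  0.6149]
hood_hinge 0.65 [171.7, 339.2] [ 0.5106 -0.2861  0.1148]
hood_handle 0.65 [188.6, 399.8] [ 0.3696 -0.3579  0.1021]
socket 0.82 [190.6, 352.2] [ 0.4299 -0.2629  0.1   ]
rod_pivot 0.6 [197.3, 340.6] [ 0.4612 -0.2532  0.0731]
paint_marker 0.9 [200.0, 417.2] [ 0.4376 -0.4937  0.0065]
flux_pot 0.94 [276.6, 234.5] [0.3877 0.0719 0.0161]
compressor 0.77 [213.1, 358.9] [ 0.4336 -0.2888  0.0312]
```

View pics/wrist1.png

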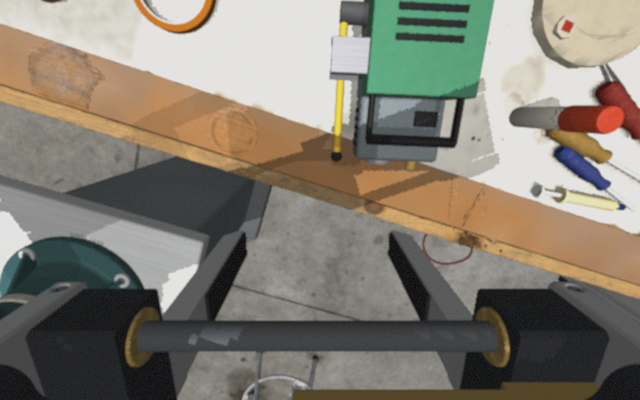

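View pics/side1.png

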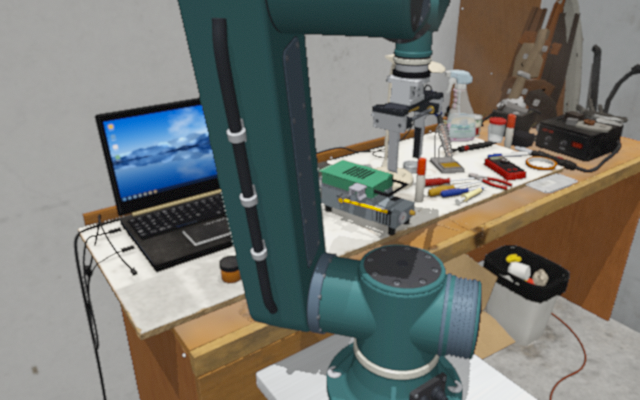

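The wrist view shows the handle bar at row 140, columns 370-455. The rod runs from (20,345) to (156,336), and the socket is near (55,350). I'll move forward to get the whole compressor in view.

{"fn": "move_arm", "kwargs": {
  "motion": [
    [[2,0,-1],[0,0,0]],
    [[5,1,-2],[0,0,0]],
    [[8,2,-3],[0,0,0]],
    [[10,2,-3],[0,0,0]],
    [[10,2,-3],[0,0,0]],
    [[10,2,-3],[0,0,0]]
  ]
}}

```text
t: 3.75
eef_pos: [0.3925, -0.2733, 0.4342]
ee_rot: [0.988, 0.155, -0.001, -0.0]
force: [0.1, 0.6, 0.3]
width: 0.094
```

```bash
python3 look.py 2 wrist,side,scene
```

```text
3.75 [ 0.3925 -0.2733  0.4342] [ 0.9879  0.1552 -0.0006 -0.0003] [0.1492 0.6408 0.2985] 0.09398717753036098
wrist campos [ 0.4742 -0.2478  0.4159]
hood_hinge 0.77 [50.6, 393.0] [ 0.5453 -0.2981  0.1155]
hood_handle 0.87 [225.4, 376.9] [ 0.3761 -0.35    0.1052]
socket 0.69 [161.9, 319.4] [ 0.4259 -0.2656  0.1127]
socket 0.6 [77.1, 76.6] [0.4195 0.0492 0.02  ]
rod_pivot 0.85 [120.6, 323.5] [ 0.4654 -0.2579  0.0764]
rod_pivot 0.51 [186.2, 478.2] [ 0.4462 -0.4913  0.0178]
rod_tip 0.65 [233.1, 315.5] [ 0.3359 -0.2901  0.0809]
paint_marker 0.69 [184.6, 476.9] [ 0.4475 -0.4901  0.0152]
flux_pot 0.57 [78.2, 71.4] [0.418  0.0459 0.0321]
tape_roll 0.18 [159.3, 318.8] [ 0.4283 -0.2642  0.1129]
compressor 0.83 [127.8, 369.7] [ 0.4739 -0.3021  0.1169]
side campos [-0.4259  0.4386  0.6149]
hood_hinge 0.68 [173.5, 338.2] [ 0.5014 -0.2759  0.1156]
hood_handle 0.89 [189.5, 397.1] [ 0.3657 -0.3454  0.1046]
socket 0.76 [189.9, 352.0] [ 0.4276 -0.2604  0.1034]
socket 0.49 [201.7, 416.0] [ 0.4377 -0.4898  0.0025]
rod_pivot 0.63 [199.5, 341.1] [ 0.4614 -0.255   0.0667]
rod_tip 0.52 [213.3, 386.9] [ 0.3329 -0.2859  0.074 ]
paint_marker 0.78 [198.6, 413.1] [ 0.4563 -0.4974  0.0022]
flux_pot 0.62 [277.2, 232.8] [0.3889 0.0752 0.0153]
compressor 0.6 [213.0, 358.4] [ 0.4359 -0.2892  0.0304]
scene campos [-0.1789  0.6004  0.6137]
hood_hinge 0.63 [172.7, 325.2] [ 0.5224 -0.2606  0.1124]
rod_pivot 0.45 [252.8, 296.5] [ 0.4465 -0.0705 -0.0006]
flux_pot 0.8 [284.8, 262.1] [0.3958 0.084  0.0239]
flux_pot 0.36 [255.0, 295.0] [ 0.4428 -0.0615 -0.0004]
tape_roll 0.79 [254.8, 297.3] [ 0.439  -0.0651  0.    ]
compressor 0.77 [207.7, 353.9] [0.1151 0.1835 0.3388]
```

View pics/wrist2.png

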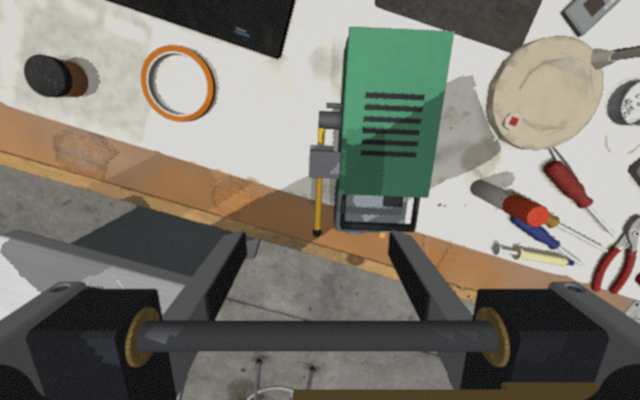

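View pics/scene2.png

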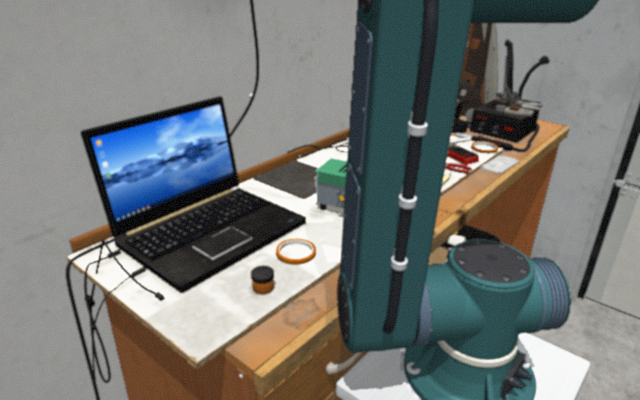

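```bash
python3 - <<'E'
from h import *
np.set_printoptions(precision=4,suppress=True)
for t in '2':
    c=dict(np.load(f'pics/wrist{t}.npz')); im=c['image'].astype(int)
    r,g,b=im[...,0],im[...,1],im[...,2]
    m=(g>r*1.4)&(g>b*1.15)&(g>50)&(c['z_map']>0); m[200:]=0
    rr,cc=np.where(m); P=np.array([w(c,a,bb,c['z_map'][a,bb]) for a,bb in zip(rr,cc)])
    k=(abs(P[:,2]-0.115)<0.006); P=P[k]; print(k.sum(),np.median(P[:,2]))
    rect=cv2.minAreaRect((P[:,:2]*1000).astype(np.float32)); print(rect)
    # bars along y : rectangle
    ang=rect[2]
    # rod yellow
    m=(r>120)&(g>100)&(b<80)&(c['z_map']>0); m[:,:300]=0;m[:,335:]=0;m[245:]=0
    rr,cc=np.where(m); Q=np.array([w(c,a,bb,c['z_map'][a,bb]) for a,bb in zip(rr,cc)])
    i=np.argsort(rr); print(Q[i][::max(1,len(i)//10)])
    print('dir',np.degrees(np.arctan2(*np.linalg.svd(Q[:,:2]-Q[:,:2].mean(0))[2][0][::-1])))
E
```

```text
14521 0.1158392862770763
((488.419677734375, -319.3319396972656), (157.51702880859375, 94.50741577148438), 15.361125946044922)
[[ 0.4561 -0.2556  0.0732]
 [ 0.4454 -0.2628  0.0713]
 [ 0.3965 -0.2775  0.0745]
 [ 0.3845 -0.2789  0.0763]
 [ 0.3733 -0.285   0.076 ]
 [ 0.3596 -0.2857  0.0783]
 [ 0.346  -0.2875  0.0804]
 [ 0.2983 -0.3157 -0.0166]
 [ 0.2936 -0.3222 -0.0157]
 [ 0.2913 -0.3331 -0.0166]
 [ 0.2875 -0.336  -0.015 ]]
dir -157.8006427319901
```

The hood rectangle gives the compressor's origin at about (0.4749, -0.3230) with a yaw of 15.4°. That puts the handle at (0.374, -0.351, 0.100). Next I turn the jaws across the bar while moving over it.

{"fn": "move_arm", "kwargs": {
  "motion": [
    [[-0.4,0.6,0],[0,0,-5]],
    [[-0.8,1.3,0],[0,0,-12]],
    [[-1.2,2,0],[0,0,-19]],
    [[-1.6,2.7,0],[0,0,-26]],
    [[-2,3.4,0],[0,0,-33]],
    [[-2.4,4,0],[0,0,-40]],
    [[-2.8,4.6,0],[0,0,-47]],
    [[-3.2,5.2,0],[0,0,-54]],
    [[-3.6,5.8,0],[0,0,-61]],
    [[-4,6.4,0],[0,0,-68]],
    [[-4.2,6.8,0],[0,0,-75]],
    [[-4.2,6.8,0],[0,0,-82]]
  ],
  "hand": 0.53
}}

```text
t: 6.25
eef_pos: [0.3726, -0.3519, 0.4345]
ee_rot: [0.643, 0.766, -0.0, -0.0]
force: [-0.1, -0.1, -0.2]
width: 0.0441
```

```bash
cat > rel.py <<'E'
# where am I vs compressor frame
from h import *
from scipy.spatial.transform import Rotation as Ro
O=np.array([0.4749,-0.3230,0]); Y=np.radians(15.36); C=Ro.from_euler('z',Y).as_matrix()
def comp2w(p): return O+C@(np.array(p)/1000)
def w2comp(P): return C.T@(np.array(P)-O)*1000
def report():
    s=ctrl.sense(); R=Ro.from_quat(s['ee_rot']).as_matrix()
    print('t',round(s['t'],2),'q',s['q'].round(3),'F comp',(C.T@s['force']).round(1),'width',round(s['width']*1000,1))
    print('tool yaw vs comp axes: x',(C.T@R[:,0]).round(3),'y',(C.T@R[:,1]).round(3),'z',(C.T@R[:,2]).round(3))
    print('grasp comp mm',w2comp(s['eef_pos']+.18*R[:,2]).round(1),'tcp comp',w2comp(s['eef_pos']).round(1))
    return s,R
if __name__=='__main__': report()
E
python3 rel.py
```

```text
t 6.25 q [-8.670e-01 -1.000e-03  1.403e+00 -0.000e+00  1.739e+00 -1.043e+00] F comp [-0.1 -0.1 -0.2] width 44.1
tool yaw vs comp axes: x [ 0.093  0.996 -0.   ] y [ 0.996 -0.093 -0.   ] z [-0. -0. -1.]
grasp comp mm [-106.4   -0.8  254.5] tcp comp [-106.3   -0.7  434.5]
```

{"fn": "move_arm", "kwargs": {
  "motion": [
    [[0,0.1,2],[0,0,-3]],
    [[0,0.1,5],[0,0,-5.3]],
    [[0,0.1,8],[0,0,-5.3]],
    [[0,0.1,10],[0,0,-5.3]],
    [[0,0.1,10],[0,0,-5.3]]
  ],
  "hand": 0.62
}}

```text
t: 6.67
eef_pos: [0.3729, -0.3499, 0.3292]
ee_rot: [0.608, 0.794, 0.001, -0.005]
force: [-0.6, 0.9, -0.3]
width: 0.0356
```

```bash
python3 - <<'E'
from rel import *
report(); c=cam('wrist','wrist3.png');c=cam('side','side3.png')
E
```

```text
t 6.67 q [-0.865  0.032  1.579 -0.     1.541 -1.127] F comp [-0.3  1.  -0.3] width 35.6
tool yaw vs comp axes: x [0.005 1.    0.009] y [ 1.    -0.005 -0.004] z [-0.004  0.009 -1.   ]
grasp comp mm [-106.3    2.8  149.2] tcp comp [-105.5    1.1  329.2]
```

View pics/wrist3.png

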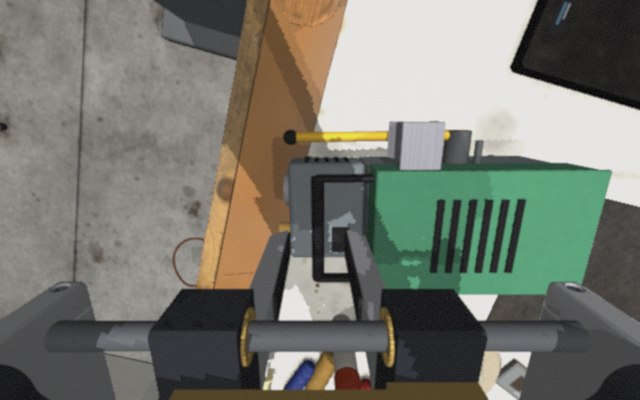

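View pics/side3.png

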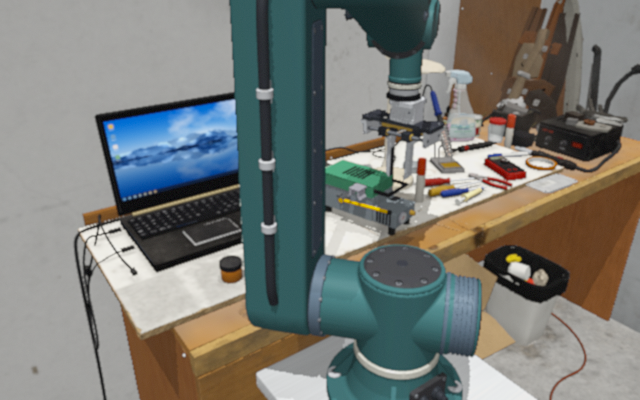

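The bar is centred between the fingers in the wrist view: column 318, with the fingers at 285 and 350. I'll descend onto it.

{"fn": "move_arm", "kwargs": {
  "motion": [
    [[0,0,1.5],[0,0,0]],
    [[0,0,3],[0,0,0]],
    [[0,0,4.5],[0,0,0]],
    [[0,0,5.4],[0,0,0]],
    [[0,0,5.4],[0,0,0]],
    [[0,0,5.4],[0,0,0]]
  ]
}}

```text
t: 7.27
eef_pos: [0.374, -0.3512, 0.282]
ee_rot: [0.608, 0.794, -0.0, 0.001]
force: [-0.1, 0.3, -0.8]
width: 0.036
```

```bash
python3 rel.py
```

```text
t 7.27 q [-0.864  0.063  1.644 -0.     1.433 -1.127] F comp [-0.1  0.3 -0.8] width 36.0
tool yaw vs comp axes: x [ 0.005  1.    -0.002] y [ 1.    -0.005  0.001] z [ 0.001 -0.002 -1.   ]
grasp comp mm [-104.6   -0.8  102. ] tcp comp [-104.7   -0.5  282. ]
```

Now I close on the bar.

{"fn": "move_arm", "kwargs": {
  "motion": [
    [[0,0,0.1],[0,0,0]],
    [[0,0,0.1],[0,0,0]],
    [[0,0,0.1],[0,0,0]],
    [[0,0,0.1],[0,0,0]],
    [[0,0,0.1],[0,0,0]],
    [[0,0,0.1],[0,0,0]]
  ],
  "hand": 1
}}

```text
t: 7.77
eef_pos: [0.3731, -0.3513, 0.2803]
ee_rot: [0.609, 0.794, -0.001, -0.0]
force: [-4.5, -1.0, 4.4]
width: 0.009
```

```bash
python3 - <<'E'
from rel import *
report(); c=cam('wrist','wrist4.png')
# arc plan, shifts in tool axes (x=comp y, y=comp x, z=down) cm
a0=np.arctan2(10,185); r=np.hypot(185,10)
for th in np.arange(0,1.58,0.1):
    print(round(th,2),'y',round((185-r*np.cos(a0+th))/10,2),'z',round(-(r*np.sin(a0+th)-10)/10,2))
th=1.55;print(th,'y',round((185-r*np.cos(a0+th))/10,2),'z',round(-(r*np.sin(a0+th)-10)/10,2))
E
```

```text
t 7.77 q [-0.865  0.063  1.646 -0.003  1.432 -1.127] F comp [-4.6  0.2  4.4] width 9.0
tool yaw vs comp axes: x [ 0.006  1.    -0.001] y [ 1.    -0.006 -0.002] z [-0.002 -0.001 -1.   ]
grasp comp mm [-106.1   -0.5  100.3] tcp comp [-105.6   -0.4  280.3]
0.0 y 0.0 z -0.0
0.1 y 0.19 z -1.84
0.2 y 0.57 z -3.66
0.3 y 1.12 z -5.42
0.4 y 1.85 z -7.13
0.5 y 2.74 z -8.75
0.6 y 3.8 z -10.27
0.7 y 4.99 z -11.68
0.8 y 6.33 z -12.97
0.9 y 7.78 z -14.11
1.0 y 9.35 z -15.11
1.1 y 11.0 z -15.94
1.2 y 12.73 z -16.61
1.3 y 14.51 z -17.09
1.4 y 16.34 z -17.4
1.5 y 18.19 z -17.52
1.55 y 19.12 z -17.52
```

View pics/wrist4.png

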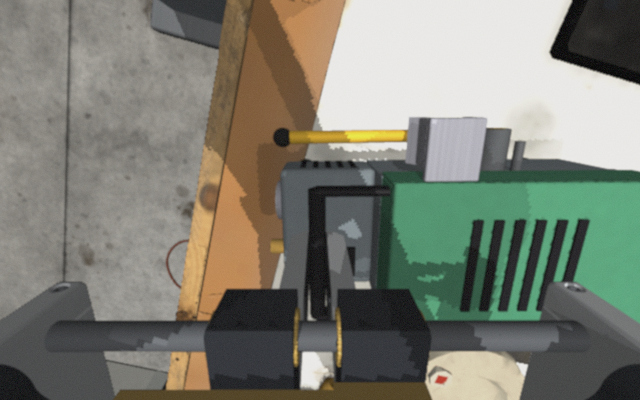

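The bar is gripped at 9 mm opening. I'll lift along the arc, 0.05 rad per row.

{"fn": "move_arm", "kwargs": {
  "motion": [
    [[0,-0.1,-0.9],[0,0,0]],
    [[0,0.1,-1.8],[0,0,0]],
    [[0,0.2,-2.8],[0,0,0]],
    [[0,0.5,-3.7],[0,0,0]],
    [[0,0.7,-4.5],[0,0,0]],
    [[0,1,-5.4],[0,0,0]],
    [[0,1.3,-6.3],[0,0,0]],
    [[0,1.7,-7.1],[0,0,0]],
    [[0,2.2,-7.9],[0,0,0]],
    [[0,2.6,-8.7],[0,0,0]],
    [[0,2.6,-8.7],[0,0,0]]
  ]
}}

```text
t: 8.73
eef_pos: [0.399, -0.344, 0.3697]
ee_rot: [0.608, 0.794, -0.001, 0.0]
force: [-6.9, -2.7, 1.5]
width: 0.0093
```

```bash
cat > arc.py <<'E'
from rel import *
s,R=report(); g=w2comp(s['eef_pos']+.18*R[:,2])-np.array([80,0,90])
print('radius',np.hypot(g[0],g[2]),'theta',np.arctan2(g[2],-g[0])-np.arctan2(10,185))
E
python3 arc.py
```

```text
t 8.73 q [-8.190e-01  4.500e-02  1.485e+00 -1.000e-03  1.611e+00 -1.082e+00] F comp [-7.3 -0.8  1.5] width 9.3
tool yaw vs comp axes: x [ 0.005  1.    -0.002] y [ 1.    -0.005 -0.001] z [-0.001 -0.002 -1.   ]
grasp comp mm [-78.9  -0.4 189.7] tcp comp [-7.880e+01 -1.000e-01  3.697e+02]
radius 187.59380209934614 theta 0.5061671950972402
```

{"fn": "move_arm", "kwargs": {
  "motion": [
    [[0,0.4,-0.8],[0,0,0]],
    [[0,1,-1.5],[0,0,0]],
    [[0,1.5,-2.2],[0,0,0]],
    [[0,2.2,-2.9],[0,0,0]],
    [[0,2.8,-3.6],[0,0,0]],
    [[0,3.5,-4.2],[0,0,0]],
    [[0,4.2,-4.8],[0,0,0]],
    [[0,4.9,-5.3],[0,0,0]],
    [[0,5.7,-5.8],[0,0,0]],
    [[0,6.5,-6.3],[0,0,0]],
    [[0,6.5,-6.3],[0,0,0]]
  ]
}}

```text
t: 9.65
eef_pos: [0.4619, -0.3264, 0.4343]
ee_rot: [0.608, 0.794, -0.0, 0.002]
force: [-5.9, -1.4, 8.5]
width: 0.0087
```

```bash
python3 arc.py
```

```text
t 9.65 q [-0.715  0.117  1.28  -0.     1.741 -0.979] F comp [-6.   0.2  8.5] width 8.7
tool yaw vs comp axes: x [ 0.005  1.    -0.003] y [ 1.    -0.005  0.002] z [ 0.002 -0.003 -1.   ]
grasp comp mm [-13.1  -0.4 254.3] tcp comp [-1.340e+01  2.000e-01  4.343e+02]
radius 188.86556680204723 theta 1.0014634057990142
```

{"fn": "move_arm", "kwargs": {
  "motion": [
    [[0,0.7,-0.6],[0,0,0]],
    [[0,1.5,-1],[0,0,0]],
    [[0,2.4,-1.4],[0,0,0]],
    [[0,3.3,-1.7],[0,0,0]],
    [[0,4.2,-2],[0,0,0]],
    [[0,5.1,-2.2],[0,0,0]],
    [[0,6,-2.4],[0,0,0]],
    [[0,6.9,-2.5],[0,0,0]],
    [[0,7.8,-2.6],[0,0,0]],
    [[0,8.6,-2.6],[0,0,0]],
    [[0,8.6,-2.6],[0,0,0]]
  ]
}}

```text
t: 10.57
eef_pos: [0.5468, -0.3034, 0.457]
ee_rot: [0.607, 0.795, 0.002, 0.002]
force: [0.9, 0.8, 6.2]
width: 0.0091
```

```bash
python3 arc.py
```

```text
t 10.57 q [-0.598  0.254  1.076  0.003  1.808 -0.863] F comp [1.  0.6 6.2] width 9.1
tool yaw vs comp axes: x [ 0.002  1.    -0.   ] y [ 1.    -0.002  0.005] z [ 0.005 -0.    -1.   ]
grasp comp mm [ 75.4  -0.3 277. ] tcp comp [ 7.46e+01 -2.00e-01  4.57e+02]
radius 187.05102217196432 theta 1.4920823183395733
```

{"fn": "move_arm", "kwargs": {
  "motion": [
    [[0,0.3,0],[0,0,0]],
    [[0,0.6,0],[0,0,0]],
    [[0,0.9,0],[0,0,0]],
    [[0,1.1,0],[0,0,0]],
    [[0,1.1,0],[0,0,0]],
    [[0,1.1,0],[0,0,0]]
  ]
}}

```text
t: 11.07
eef_pos: [0.5564, -0.301, 0.4567]
ee_rot: [0.608, 0.794, 0.001, 0.001]
force: [-1.0, -0.4, 5.9]
width: 0.0086
```

```bash
python3 arc.py
```

```text
t 11.07 q [-0.586  0.272  1.055  0.003  1.813 -0.85 ] F comp [-1.1 -0.1  5.9] width 8.6
tool yaw vs comp axes: x [0.003 1.    0.   ] y [ 1.    -0.003  0.003] z [ 0.003  0.    -1.   ]
grasp comp mm [ 85.   -0.3 276.7] tcp comp [ 8.450e+01 -3.000e-01  4.567e+02]
radius 186.7844174104302 theta 1.5435548714750582
```

No force from the stop yet, so I'll push a little further.

{"fn": "move_arm", "kwargs": {
  "motion": [
    [[0,0.2,0],[0,0,0]],
    [[0,0.4,0],[0,0,0]],
    [[0,0.4,0],[0,0,0]],
    [[0,0.4,0],[0,0,0]]
  ]
}}

```text
t: 11.4
eef_pos: [0.5581, -0.3008, 0.4567]
ee_rot: [0.609, 0.793, -0.002, -0.002]
force: [-10.2, -1.1, 7.2]
width: 0.0093
```

```bash
python3 - <<'E'
import arc
from h import *
c=cam('wrist','wrist5.png');c=cam('side','side5.png')
E
```

```text
t 11.4 q [-0.583  0.277  1.048 -0.003  1.821 -0.845] F comp [-10.1   1.7   7.2] width 9.3
tool yaw vs comp axes: x [0.007 1.    0.002] y [ 1.    -0.007 -0.005] z [-0.005  0.002 -1.   ]
grasp comp mm [ 85.2  -0.3 276.7] tcp comp [ 86.1  -0.6 456.7]
radius 186.76180216162976 theta 1.5445279857844851
```

View pics/wrist5.png

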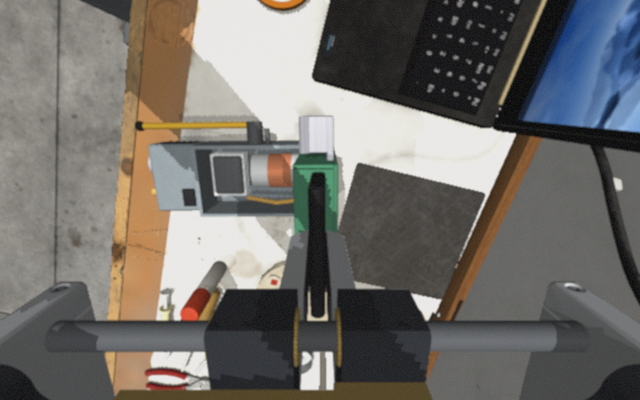

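View pics/side5.png

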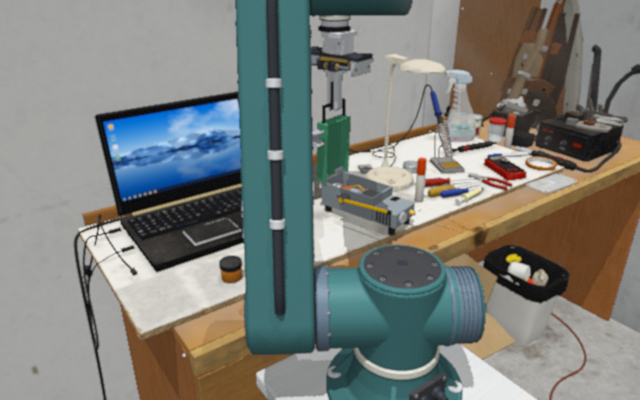

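The hood is upright and against its stop, with 10 N reaction in -x. I'll relax the pressure and release.

{"fn": "move_arm", "kwargs": {
  "motion": [
    [[0,-0.3,0],[0,0,0]],
    [[0,-0.3,0],[0,0,0]],
    [[0,-0.3,0],[0,0,0]],
    [[0,-0.3,0],[0,0,0]],
    [[0,-0.3,0],[0,0,0]]
  ],
  "hand": 0.62
}}

```text
t: 11.92
eef_pos: [0.5569, -0.3015, 0.4548]
ee_rot: [0.608, 0.794, 0.0, -0.0]
force: [-0.0, 1.3, -0.5]
width: 0.0352
```

```bash
python3 arc.py
```

```text
t 11.92 q [-5.860e-01  2.740e-01  1.056e+00  1.000e-03  1.812e+00 -8.490e-01] F comp [ 0.3  1.2 -0.5] width 35.2
tool yaw vs comp axes: x [0.005 1.    0.001] y [ 1.    -0.005 -0.   ] z [-0.     0.001 -1.   ]
grasp comp mm [ 84.7  -0.8 274.8] tcp comp [ 84.7  -1.  454.8]
radius 184.87544108439047 theta 1.5423733453417237
```

{"fn": "move_arm", "kwargs": {
  "motion": [
    [[0,0,-1],[0,0,0]],
    [[0,0,-3],[0,0,0]],
    [[0,0,-5],[0,0,0]],
    [[0,-1,-7],[0,0,0]],
    [[0,-3,-7],[0,0,0]],
    [[0,-6,-7],[0,0,0]],
    [[0,-9,-7],[0,0,0]],
    [[0,-12,-7],[0,0,6]],
    [[0,-15,-7],[0,0,13]],
    [[0,-18,-7],[0,0,20]],
    [[0,-20,-7],[0,0,27]],
    [[0,-20,-7],[0,0,27]]
  ]
}}

```text
t: 12.92
eef_pos: [0.3604, -0.3542, 0.5276]
ee_rot: [0.779, 0.627, -0.0, 0.001]
force: [1.3, 0.9, 0.2]
width: 0.0358
```

```bash
python3 arc.py; python3 - <<'E'
from h import *
c=cam('wrist','wrist6.png')
print(ctrl.landmark_of('rod_tip','wrist')[:2],ctrl.landmark_of('hood_handle','wrist')[:1])
np.savez('pics/w6.npz',**c)
E
```

```text
t 12.92 q [-8.890e-01 -5.000e-03  1.224e+00 -1.000e-03  1.919e+00 -6.740e-01] F comp [1.5 0.5 0.2] width 35.8
tool yaw vs comp axes: x [ 0.465  0.885 -0.002] y [ 0.885 -0.465  0.001] z [ 0.    -0.003 -1.   ]
grasp comp mm [-1.187e+02 -2.000e-01  3.476e+02] tcp comp [-1.187e+02  3.000e-01  5.276e+02]
radius 325.28400795236576 theta 0.859827466822734
[{'position': [130.9, 287.6], 'p': 0.76}, {'position': [95.7, 562.4], 'p': 0.75}] [{'position': [96.4, 559.4], 'p': 0.9}]
```

View pics/wrist6.png

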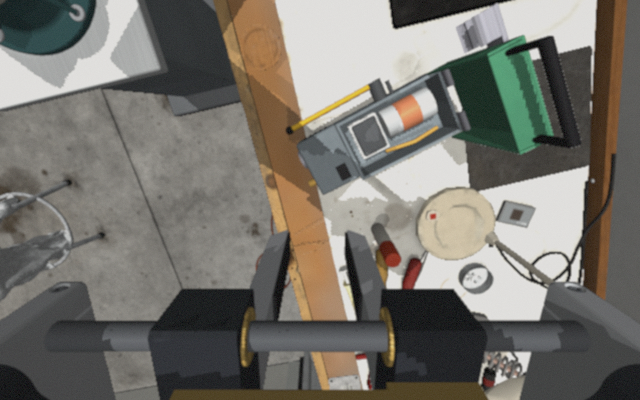

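The hood stays open after release. I'll measure the rod tip, which is a black dot at row 131, column 289.

```bash
python3 - <<'E'
from rel import *
c=dict(np.load('pics/w6.npz')); im=c['image'].astype(int)
for cc in (286,288,290,292): print([round(float(v),3) for v in c['z_map'][127:136,cc]])
for rc in [(131,289),(120,310),(105,335),(95,358)]: print(rc,w2comp(w(c,*rc)).round(1))
print('handle',[w2comp(w(c,r,k)).round(1) for r,k in [(75,556),(100,565),(130,570)]])
for a in (0.05,.08,.12,.2): 
    P=comp2w([9-135*np.cos(a),68,65+135*np.sin(a)]); print(a,w2comp(P).round(1),pix(c,P))
E
```

```text
[0.508, 0.512, 0.421, 0.419, 0.418, 0.421, 0.513, 0.514, 0.514]
[0.42, 0.42, 0.418, 0.416, 0.418, 0.418, 0.42, 0.422, 0.514]
[0.418, 0.418, 0.418, 0.416, 0.417, 0.417, 0.419, 0.421, 0.514]
[0.419, 0.419, 0.418, 0.416, 0.418, 0.419, 0.419, 0.423, 0.516]
(131, 289) [-126.1   66.2   81.8]
(120, 310) [-92.9  65.6  78.2]
(105, 335) [-52.5  67.2  74.9]
(95, 358) [-17.9  64.1  71.8]
handle [array([ 84.5,  15.3, 281.1]), array([ 85.3,  -4.3, 282.1]), array([ 84.1, -27.9, 280.9])]
0.05 [-125.8   68.    71.7] (np.float64(129.31216400266422), np.float64(289.1812540870453))
0.08 [-125.6   68.    75.8] (np.float64(129.40748177375576), np.float64(289.0929757876018))
0.12 [-125.    68.    81.2] (np.float64(129.47300675840165), np.float64(289.09019412901364))
0.2 [-123.3   68.    91.8] (np.float64(129.38258038212416), np.float64(289.49733663919045))
```

```bash
cat > plan.py <<'E'
from rel import *
def Rtilt(a):  # tool axes in comp frame for rod grasp
    a=np.radians(a); z=np.array([np.sin(a),0,-np.cos(a)]); x=np.array([np.cos(a),0,np.sin(a)]); return np.column_stack([x,np.cross(z,x),z])
def shift(Rt_comp,p_grasp_comp,ahead=0):
    """from current measured pose: shift cm and rotvec deg in tool axes so that point (180+ahead mm ahead of TCP) is at p"""
    s=ctrl.sense(); R=C.T@Ro.from_quat(s['ee_rot']).as_matrix(); t=w2comp(s['eef_pos'])
    tcp=np.array(p_grasp_comp)-(180+ahead)*Rt_comp[:,2]
    return (R.T@(tcp-t)/10).round(2), np.degrees(Ro.from_matrix(R.T@Rt_comp).as_rotvec()).round(2)
E
python3 - <<'E'
from plan import *
Rt=Rtilt(25)
g=np.array([-105.5,68,75])
print(shift(Rt,g-70*Rt[:,2],7)); print(shift(Rt,g,7))
E
```

```text
(array([  1.55, -11.91,  21.82]), array([-13.61,  22.39,  61.79]))
(array([ 2.91, -9.29, 28.17]), array([-13.61,  22.39,  61.79]))
```

{"fn": "move_arm", "kwargs": {
  "motion": [
    [[0.2,-1.5,1],[-1.4,2.2,6.2]],
    [[0.3,-3,3],[-2.7,4.5,12.4]],
    [[0.5,-4.5,5],[-4.1,6.7,18.5]],
    [[0.7,-6,7.5],[-5.4,9,24.7]],
    [[0.9,-7.5,10],[-6.8,11.2,30.9]],
    [[1,-9,12.5],[-8.2,13.4,37.1]],
    [[1.2,-10,15],[-9.5,15.7,43.3]],
    [[1.3,-11,17.5],[-10.9,17.9,49.4]],
    [[1.4,-11.5,20],[-12.2,20.1,55.6]],
    [[1.5,-11.9,21.5],[-13.6,22.4,61.8]],
    [[1.5,-11.9,21.8],[-13.6,22.4,61.8]],
    [[1.5,-11.9,21.8],[-13.6,22.4,61.8]]
  ],
  "hand": 0.76
}}

```text
t: 14.07
eef_pos: [0.2502, -0.3141, 0.3067]
ee_rot: [0.968, 0.131, 0.213, -0.03]
force: [0.5, 0.3, 0.7]
width: 0.0229
```

```bash
python3 - <<'E'
from plan import *
report(); Rt=Rtilt(25)
print(shift(Rt,np.array([-105.5,68,75]),7))
c=cam('wrist','wrist7.png'); np.savez('pics/w7.npz',**c)
c=cam('scene','scene7.png')
E
```

```text
t 14.07 q [-1.202 -0.252  1.909  0.435  1.454  0.055] F comp [0.5 0.2 0.7] width 22.9
tool yaw vs comp axes: x [0.907 0.001 0.421] y [ 0.002 -1.    -0.003] z [ 0.421  0.003 -0.907]
grasp comp mm [-138.5   68.7  143.4] tcp comp [-214.3   68.1  306.7]
(array([0.08, 0.03, 6.9 ]), array([-0.19,  0.12,  0.03]))
```

View pics/wrist7.png

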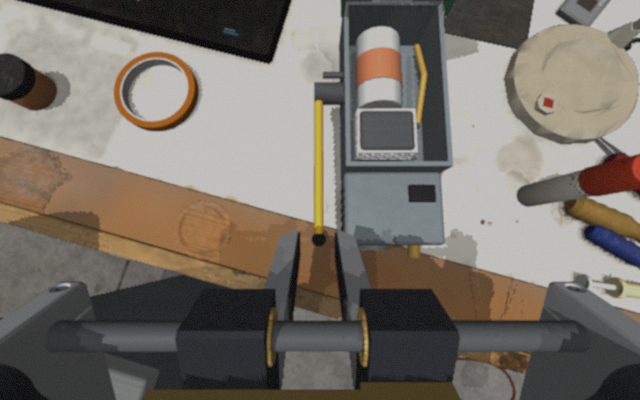

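The rod (column 318) is centred between the fingers. I'll move in along the tool's z axis.

{"fn": "move_arm", "kwargs": {
  "motion": [
    [[0,0,1.5],[0,0,0]],
    [[0,0,3],[0,0,0]],
    [[0.1,0,4.5],[0,0,0]],
    [[0.1,0,6],[0,0,0]],
    [[0.1,0,6.9],[0,0,0]],
    [[0.1,0,6.9],[0,0,0]],
    [[0.1,0,6.9],[0,0,0]]
  ]
}}

```text
t: 14.75
eef_pos: [0.2793, -0.3068, 0.2463]
ee_rot: [0.968, 0.13, 0.214, -0.029]
force: [-0.7, -0.4, 0.5]
width: 0.0229
```

```bash
python3 - <<'E'
from plan import *
report()
c=cam('wrist','wrist8.png'); np.savez('pics/w8.npz',**c)
c=cam('side','side8.png')
E
```

```text
t 14.75 q [-1.124 -0.175  1.974  0.447  1.289  0.064] F comp [-0.7 -0.2  0.5] width 22.9
tool yaw vs comp axes: x [ 0.907 -0.     0.422] y [-0. -1.  0.] z [ 0.422 -0.    -0.907]
grasp comp mm [-108.4   67.4   83.1] tcp comp [-184.3   67.4  246.3]
```

View pics/wrist8.png

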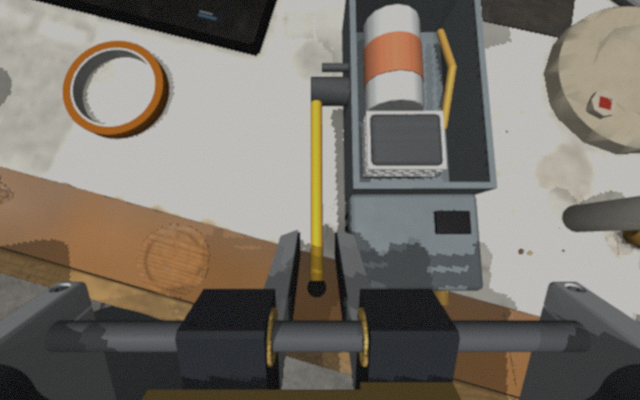

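View pics/side8.png

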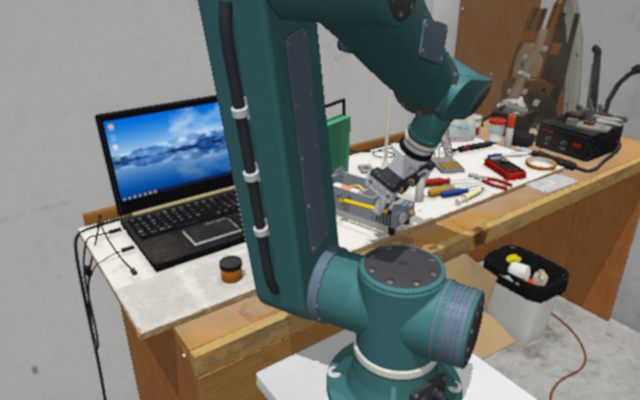

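The rod is between the fingers, so I'll close on it and plan the arc.

{"fn": "move_arm", "kwargs": {
  "motion": [
    [[0,0,0],[0,0,0]],
    [[0,0,0],[0,0,0]],
    [[0,0,0],[0,0,0]],
    [[0,0,0],[0,0,0]],
    [[0,0,0],[0,0,0]]
  ],
  "hand": 1
}}

```text
t: 15.27
eef_pos: [0.2786, -0.3065, 0.2457]
ee_rot: [0.968, 0.129, 0.214, -0.029]
force: [-0.3, 0.4, 0.8]
width: 0.0066
```

```bash
cat > rodarc.py <<'E'
from plan import *
import sys
s,R=report(); Rc=C.T@R; z=Rc[:,2]; g=w2comp(s['eef_pos'])+187*z; d=g-np.array([9,68,65])
r=np.hypot(d[0],d[2]); a0=np.arctan2(d[2],-d[0]); print('r',r.round(1),'ang',a0.round(3))
Rt=Rtilt(25)
for a in np.arange(a0,1.9,0.1):
    v=np.array([-r*np.cos(a)-d[0],0,r*np.sin(a)-d[2]]); print(a.round(2),(Rt.T@v/10).round(2))
E
python3 rodarc.py
```

```text
t 15.27 q [-1.125 -0.176  1.976  0.447  1.288  0.065] F comp [-0.2  0.5  0.8] width 6.6
tool yaw vs comp axes: x [ 0.907 -0.003  0.421] y [-0.002 -1.    -0.001] z [ 0.421 -0.    -0.907]
grasp comp mm [-109.1   67.9   82.4] tcp comp [-184.9   67.9  245.7]
r 115.6 ang 0.096
0.1 [0. 0. 0.]
0.2 [ 0.64  0.   -0.97]
0.3 [ 1.36  0.   -1.86]
0.4 [ 2.18  0.   -2.68]
0.5 [ 3.07  0.   -3.42]
0.6 [ 4.03  0.   -4.06]
0.7 [ 5.05  0.   -4.6 ]
0.8 [ 6.12  0.   -5.04]
0.9 [ 7.23  0.   -5.37]
1.0 [ 8.37  0.   -5.59]
1.1 [ 9.52  0.   -5.69]
1.2 [10.67  0.   -5.67]
1.3 [11.82  0.   -5.55]
1.4 [12.95  0.   -5.3 ]
1.5 [14.05  0.   -4.95]
1.6 [15.11  0.   -4.49]
1.7 [16.12  0.   -3.92]
1.8 [17.07  0.   -3.26]
1.9 [17.94  0.   -2.5 ]
```

The rod is gripped at 6.6 mm opening. I'll swing it up.

{"fn": "move_arm", "kwargs": {
  "motion": [
    [[0.6,0,-1],[0,0,0]],
    [[1.4,0,-1.9],[0,0,0]],
    [[2.2,0,-2.7],[0,0,0]],
    [[3.1,0,-3.4],[0,0,0]],
    [[4,0,-4.1],[0,0,0]],
    [[5,0,-4.6],[0,0,0]],
    [[6.1,0,-5],[0,0,0]],
    [[7.2,0,-5.4],[0,0,0]],
    [[7.2,0,-5.4],[0,0,0]]
  ]
}}

```text
t: 16.02
eef_pos: [0.3215, -0.2947, 0.3272]
ee_rot: [0.967, 0.131, 0.216, -0.029]
force: [0.1, 2.4, -1.0]
width: 0.0023
```

```bash
python3 rodarc.py|head -6;python3 -c "
from h import *
cam('wrist','wrist9.png')"
```

```text
t 16.02 q [-1.017 -0.206  1.832  0.426  1.401  0.237] F comp [ 0.7  2.3 -1. ] width 2.3
tool yaw vs comp axes: x [0.905 0.    0.425] y [ 0. -1.  0.] z [ 0.425 -0.    -0.905]
grasp comp mm [-64.   67.9 164.2] tcp comp [-140.5   67.9  327.2]
r 116.4 ang 0.925
0.92 [0. 0. 0.]
1.02 [ 1.15  0.   -0.19]
```

View pics/wrist9.png

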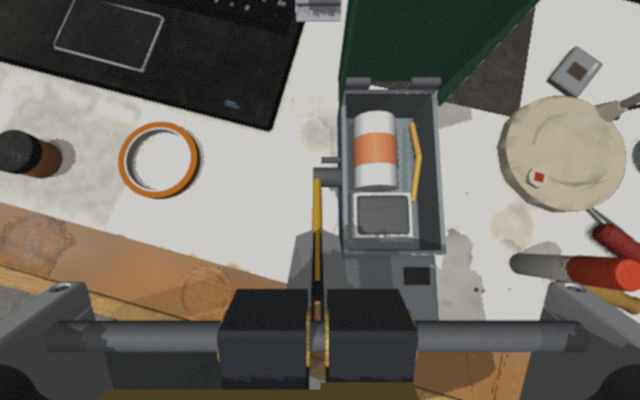

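```bash
python3 - <<'E'
from plan import *
c=cam('wrist'); im=c['image']
for r in (185,200,215,230,245,260,270,280,290,300):
    k=317; print(r,im[r,k],w2comp(w(c,r,k)).round(0))
E
```

```text
185 [174 137  45] [-4. 67. 85.]
200 [172 135  42] [-20.  67. 101.]
215 [176 139  48] [-34.  67. 115.]
230 [153 120  38] [-46.  67. 128.]
245 [86 68 28] [-57.  67. 139.]
260 [85 65 27] [-66.  67. 149.]
270 [81 64 26] [-72.  67. 156.]
280 [80 64 22] [-78.  67. 160.]
290 [27 26 26] [-82.  67. 168.]
300 [23 25 21] [-88.  67. 169.]
```

The rod has swung to about 0.82 rad but lags, and is slipping at the fingertips. I'll open, re-centre the pads on the rod deeper, and grip again.

{"fn": "move_arm", "kwargs": {
  "motion": [
    [[0,0,0],[0,0,0]],
    [[0,0,0],[0,0,0]],
    [[0,0,0],[0,0,0]],
    [[-0.4,0,0.6],[0,0,0]],
    [[-0.8,0,1.3],[0,0,0]],
    [[-0.8,0,1.9],[0,0,0]],
    [[-0.8,0,1.9],[0,0,0]],
    [[-0.8,0,1.9],[0,0,0]]
  ],
  "hand": 0.76
}}

```text
t: 16.78
eef_pos: [0.3204, -0.295, 0.3033]
ee_rot: [0.968, 0.129, 0.214, -0.03]
force: [0.3, 0.3, 0.5]
width: 0.0228
```

```bash
cat > rodmeas.py <<'E'
from plan import *
s,R=report()
c=cam('wrist','wristr%d.png'%int(s['t']*100)); im=c['image'].astype(int)
m=(im[...,0]>im[...,2]*1.8)&(im[...,0]>60)&(im[...,1]>im[...,2]*1.5)&(c['z_map']>0)
rr,cc=np.where(m); P=np.array([w2comp(w(c,a,b,c['z_map'][a,b])) for a,b in zip(rr,cc)])
k=(abs(P[:,1]-67.5)<6)&(P[:,2]>70)&(P[:,0]<70)&(P[:,0]>-130); P=P[k]; print(len(P),P[np.argsort(P[:,2])][::max(1,len(P)//6)].round(0).tolist())
q=P[:,[0,2]]; mu=q.mean(0); d=np.linalg.svd(q-mu)[2][0]; d*=np.sign(d[1]); print('line angle',np.arctan2(d[1],-d[0]),'y',P[:,1].mean())
for nm,L in (('grasp',180),('tips',199)):
    g=w2comp(s['eef_pos']+L/1000*R[:,2])[[0,2]]-[9,65]; n=np.array([d[1],-d[0]])
    print(nm,'along',(g@d).round(1),'off rod axis(+ = back/up)',(g@n).round(1))
E
python3 rodmeas.py
```

```text
t 16.78 q [-1.018 -0.19   1.866  0.427  1.357  0.219] F comp [0.4 0.2 0.5] width 22.8
tool yaw vs comp axes: x [ 0.907 -0.003  0.421] y [-0.002 -1.    -0.003] z [ 0.421  0.002 -0.907]
grasp comp mm [-65.7  68.2 140. ] tcp comp [-141.5   67.9  303.3]
1732 [[4.0, 70.0, 75.0], [-30.0, 70.0, 108.0], [-52.0, 66.0, 130.0], [-67.0, 64.0, 144.0], [-83.0, 71.0, 156.0], [-92.0, 66.0, 245.0], [-91.0, 67.0, 247.0]]
line angle 1.1333025908864807 y 67.36092074676377
grasp along 99.6 off rod axis(+ = back/up) -35.9
tips along 80.6 off rod axis(+ = back/up) -36.0
```

{"fn": "move_arm", "kwargs": {
  "motion": [
    [[-0.3,0,0.2],[0,0,0]],
    [[-0.3,0,0.2],[0,0,0]],
    [[-0.3,0,0.2],[0,0,0]]
  ]
}}

```text
t: 17.08
eef_pos: [0.3186, -0.2957, 0.3012]
ee_rot: [0.968, 0.129, 0.214, -0.029]
force: [-0.2, -0.3, 0.9]
width: 0.0226
```

{"fn": "move_arm", "kwargs": {
  "motion": [
    [[0,0,0],[0,0,0]],
    [[0,0,0],[0,0,0]],
    [[0,0,0],[0,0,0]],
    [[0,0,0],[0,0,0]],
    [[0,0,0],[0,0,0]]
  ],
  "hand": 1
}}

```text
t: 17.5
eef_pos: [0.3187, -0.2955, 0.3013]
ee_rot: [0.968, 0.129, 0.214, -0.029]
force: [-1.6, 1.5, 1.4]
width: 0.0074
```

```bash
sed -i 's/(P\[:,2\]>70)/(P[:,2]>70)\&(P[:,2]<205)/' rodmeas.py; python3 rodmeas.py; python3 - <<'E'
from plan import *
s,R=report(); Rt=C.T@R; g=w2comp(s['eef_pos'])+180*Rt[:,2]; d=g-np.array([9,68,65])
r=np.hypot(d[0],d[2]); a0=np.arctan2(d[2],-d[0]); print('r',r.round(1),'ang',a0.round(3))
for a in np.arange(a0,1.9,0.1):
    v=np.array([-r*np.cos(a)-d[0],0,r*np.sin(a)-d[2]]); print(a.round(2),(Rt.T@v/10).round(2))
E
```

```text
t 17.5 q [-1.023 -0.19   1.871  0.428  1.355  0.212] F comp [-1.1  1.9  1.4] width 7.4
tool yaw vs comp axes: x [ 0.907 -0.002  0.421] y [-0.002 -1.    -0.002] z [ 0.421  0.001 -0.907]
grasp comp mm [-67.5  68.  138. ] tcp comp [-143.4   67.9  301.3]
1343 [[2.0, 71.0, 74.0], [-23.0, 69.0, 102.0], [-42.0, 67.0, 121.0], [-58.0, 70.0, 134.0], [-66.0, 67.0, 144.0], [-78.0, 70.0, 152.0], [-80.0, 71.0, 168.0]]
line angle 0.7712674495146137 y 67.3498431039655
grasp along 105.8 off rod axis(+ = back/up) -1.0
tips along 88.0 off rod axis(+ = back/up) -7.8
t 17.55 q [-1.023 -0.19   1.871  0.428  1.354  0.212] F comp [-1.5  1.5  1.7] width 7.4
tool yaw vs comp axes: x [ 0.907 -0.002  0.421] y [-0.002 -1.    -0.001] z [ 0.421  0.001 -0.907]
grasp comp mm [-67.6  68.  138. ] tcp comp [-143.4   67.9  301.3]
r 105.8 ang 0.762
0.76 [0. 0. 0.]
0.86 [ 1.   -0.   -0.34]
0.96 [ 2.03 -0.   -0.57]
1.06 [ 3.08 -0.01 -0.7 ]
1.16 [ 4.14 -0.01 -0.73]
1.26 [ 5.19 -0.01 -0.65]
1.36 [ 6.24 -0.01 -0.46]
1.46 [ 7.25 -0.02 -0.18]
1.56 [ 8.24 -0.02  0.21]
1.66 [ 9.18 -0.02  0.7 ]
1.76 [10.06 -0.02  1.27]
1.86 [10.89 -0.02  1.93]
```

The rod is well centred now. I'll go on in two steps, watching the grip width.

{"fn": "move_arm", "kwargs": {
  "motion": [
    [[0.5,0,-0.2],[0,0,0]],
    [[1,0,-0.35],[0,0,0]],
    [[1.5,0,-0.45],[0,0,0]],
    [[2,0,-0.6],[0,0,0]],
    [[2.5,0,-0.65],[0,0,0]],
    [[3.1,0,-0.7],[0,0,0]],
    [[3.6,0,-0.7],[0,0,0]],
    [[4.1,0,-0.7],[0,0,0]],
    [[4.1,0,-0.7],[0,0,0]]
  ]
}}

```text
t: 18.3
eef_pos: [0.3533, -0.2867, 0.3268]
ee_rot: [0.967, 0.13, 0.216, -0.028]
force: [-0.6, -0.1, 0.7]
width: 0.0007
```

```bash
python3 rodmeas.py
```

```text
t 18.3 q [-0.941 -0.17   1.803  0.418  1.361  0.305] F comp [-0.6  0.   0.7] width 0.7
tool yaw vs comp axes: x [ 0.905 -0.001  0.426] y [-0.002 -1.     0.002] z [ 0.426 -0.003 -0.905]
grasp comp mm [-31.   66.7 164. ] tcp comp [-107.6   67.2  326.8]
148 [[5.0, 70.0, 76.0], [3.0, 66.0, 82.0], [0.0, 68.0, 87.0], [-5.0, 70.0, 94.0], [-7.0, 65.0, 99.0], [-8.0, 66.0, 103.0], [-38.0, 66.0, 201.0]]
line angle 1.23391179197382 y 67.15436937198012
grasp along 106.6 off rod axis(+ = back/up) -5.0
tips along 87.7 off rod axis(+ = back/up) -3.1
```

```bash
python3 -c "
from h import *
cam('side','side10.png')"; ls pics
```

```text
scene0.png
scene2.npz
scene2.png
scene7.png
side0.png
side1.npz
side1.png
side10.png
side2.npz
side2.png
side3.png
side5.png
side8.png
w6.npz
w7.npz
w8.npz
wrist0.png
wrist1.npz
wrist1.png
wrist2.npz
wrist2.png
wrist3.png
wrist4.png
wrist5.png
wrist6.png
wrist7.png
wrist8.png
wrist9.png
wristr1678.png
wristr1750.png
wristr1830.png
```

View pics/wristr1830.png

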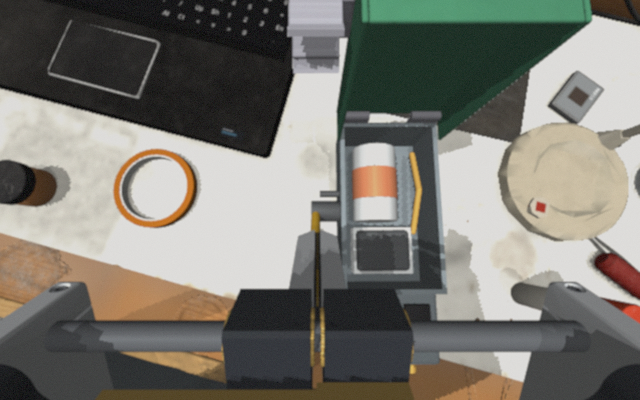

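View pics/side10.png

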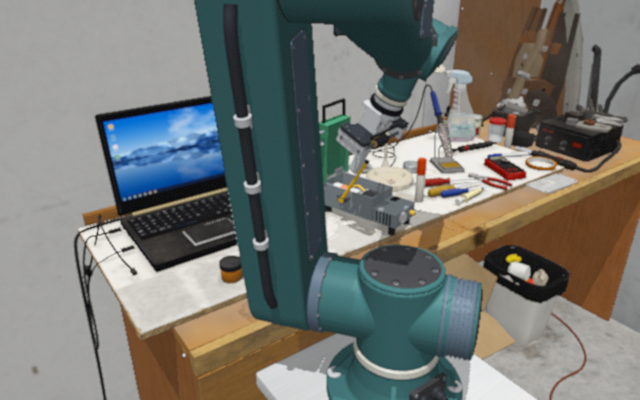

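The rod squeezed out of the pads sideways and stands at about 0.85 rad. I'll switch to pushing it from the front with closed fingers. First I retract and re-measure.

{"fn": "move_arm", "kwargs": {
  "motion": [
    [[0,0,-1.5],[0,0,0]],
    [[0,0,-4],[0,0,0]],
    [[0,0,-7],[0,0,0]],
    [[0,0,-9],[0,0,0]],
    [[-3,0,-9],[0,0,0]],
    [[-6,0,-9],[0,0,0]],
    [[-9,0,-9],[0,0,0]],
    [[-10,0,-9],[0,0,0]],
    [[-10,0,-9],[0,0,0]]
  ]
}}

```text
t: 19.15
eef_pos: [0.2262, -0.3209, 0.3633]
ee_rot: [0.968, 0.127, 0.214, -0.029]
force: [0.3, 0.2, -0.1]
width: 0.0006
```

```bash
python3 rodmeas.py; ls -t pics|head -1
```

```text
t 19.15 q [-1.269 -0.298  1.83   0.435  1.591  0.054] F comp [ 0.3  0.1 -0.1] width 0.6
tool yaw vs comp axes: x [ 0.907 -0.007  0.422] y [-0.006 -1.    -0.002] z [ 0.422 -0.001 -0.907]
grasp comp mm [-163.4   67.8  200.1] tcp comp [-239.3   67.9  363.3]
51 [[7.0, 69.0, 76.0], [-3.0, 67.0, 94.0], [-17.0, 65.0, 115.0], [-24.0, 65.0, 127.0], [-29.0, 66.0, 137.0], [-37.0, 67.0, 150.0], [-43.0, 66.0, 160.0]]
line angle 1.0391988568591093 y 67.03834321678976
grasp along 203.8 off rod axis(+ = back/up) -80.1
tips along 184.9 off rod axis(+ = back/up) -82.0
wristr1914.png
```

The rod is at about 1.03 rad with its tip near (-59, 181) in the compressor frame. I'll bring the closed fingers in front of the tip.

{"fn": "move_arm", "kwargs": {
  "motion": [
    [[0.5,0,1.5],[0,0,0]],
    [[2,0,3],[0,0,0]],
    [[3.5,0,4.5],[0,0,0]],
    [[5,0,5.7],[0,0,0]],
    [[6.2,0,5.7],[0,0,0]],
    [[6.2,0,5.7],[0,0,0]],
    [[6.2,0,5.7],[0,0,0]]
  ]
}}

```text
t: 19.78
eef_pos: [0.3061, -0.2991, 0.3397]
ee_rot: [0.968, 0.131, 0.214, -0.029]
force: [-0.0, 0.1, 0.1]
width: 0.0005
```

```bash
python3 rodmeas.py; ls -t pics|head -1
```

```text
t 19.78 q [-1.055 -0.229  1.824  0.425  1.444  0.215] F comp [0.  0.2 0.1] width 0.5
tool yaw vs comp axes: x [0.906 0.001 0.422] y [ 0.    -1.     0.001] z [ 0.422 -0.001 -0.906]
grasp comp mm [-80.4  67.6 176.5] tcp comp [-156.4   67.8  339.7]
434 [[7.0, 66.0, 76.0], [-12.0, 65.0, 107.0], [-25.0, 65.0, 129.0], [-35.0, 68.0, 147.0], [-43.0, 65.0, 160.0], [-50.0, 66.0, 170.0], [-56.0, 69.0, 183.0]]
line angle 1.0324176927410214 y 67.35166316517952
grasp along 141.6 off rod axis(+ = back/up) -19.6
tips along 122.7 off rod axis(+ = back/up) -21.5
wristr1978.png
```

The fingers are on the front side of the rod, about 6 mm clear of the tip. Now I push.

{"fn": "move_arm", "kwargs": {
  "motion": [
    [[0.6,0,0],[0,0,0]],
    [[1.3,0,0],[0,0,0]],
    [[2,0,0],[0,0,0]],
    [[2.7,0,0],[0,0,0]],
    [[3.4,0,0.1],[0,0,0]],
    [[4.1,0,0.1],[0,0,0]],
    [[4.8,0,0.3],[0,0,0]],
    [[5.4,0,0.5],[0,0,0]],
    [[6,0,0.7],[0,0,0]],
    [[6,0,0.7],[0,0,0]]
  ]
}}

```text
t: 20.67
eef_pos: [0.3614, -0.284, 0.3578]
ee_rot: [0.968, 0.13, 0.214, -0.029]
force: [0.8, 1.0, 0.3]
width: 0.0004
```

```bash
python3 rodmeas.py; ls -t pics|head -1;  python3 -c "
from h import *
cam('side','side11.png')"
```

```text
t 20.67 q [-0.921 -0.177  1.745  0.408  1.415  0.351] F comp [1.  0.7 0.3] width 0.4
tool yaw vs comp axes: x [ 0.907 -0.001  0.422] y [-0.001 -1.    -0.001] z [ 0.422  0.    -0.907]
grasp comp mm [-23.1  67.7 194.6] tcp comp [-99.1  67.7 357.8]
0 []
line angle 3.141592653589793 y nan
grasp along 0.0 off rod axis(+ = back/up) 0.0
tips along 0.0 off rod axis(+ = back/up) 0.0
wristr2066.pngrodmeas.py:7: RuntimeWarning: Mean of empty slice.
  q=P[:,[0,2]]; mu=q.mean(0); d=np.linalg.svd(q-mu)[2][0]; d*=np.sign(d[1]); print('line angle',np.arctan2(d[1],-d[0]),'y',P[:,1].mean())
  ret = um.true_divide(
  ret = ret.dtype.type(ret / rcount)
```

View pics/side11.png

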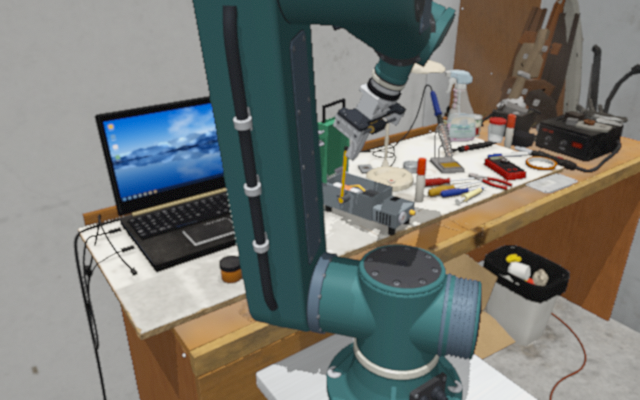

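The rod is near upright now (column 345, rows 152-202). I'll keep pushing straight back.

{"fn": "move_arm", "kwargs": {
  "motion": [
    [[0.5,0,0.2],[0,0,0]],
    [[1,0,0.5],[0,0,0]],
    [[1.5,0,0.7],[0,0,0]],
    [[2,0,0.9],[0,0,0]],
    [[2.5,0,1.2],[0,0,0]],
    [[2.9,0,1.4],[0,0,0]],
    [[2.9,0,1.4],[0,0,0]],
    [[2.9,0,1.4],[0,0,0]]
  ]
}}

```text
t: 21.43
eef_pos: [0.3918, -0.2758, 0.3571]
ee_rot: [0.968, 0.13, 0.214, -0.029]
force: [-0.1, 0.0, -0.7]
width: 0.0
```

{"fn": "move_arm", "kwargs": {
  "motion": [
    [[0.3,0,0.1],[0,0,0]],
    [[0.4,0,0.2],[0,0,0]],
    [[0.4,0,0.2],[0,0,0]]
  ]
}}

```text
t: 21.68
eef_pos: [0.3958, -0.2748, 0.3571]
ee_rot: [0.968, 0.129, 0.214, -0.029]
force: [-0.9, 0.2, 0.6]
width: 0.0002
```

```bash
python3 rel.py;  python3 -c "
from h import *
cam('side','side12.png')
cam('wrist','wrist12.png')"
```

```text
t 21.68 q [-0.845 -0.132  1.708  0.395  1.379  0.42 ] F comp [-0.8  0.5  0.6] width 0.2
tool yaw vs comp axes: x [ 0.907 -0.002  0.421] y [-0.002 -1.    -0.001] z [ 0.421 -0.    -0.907]
grasp comp mm [ 12.4  67.5 193.8] tcp comp [-63.5  67.5 357.1]
```

View pics/side12.png

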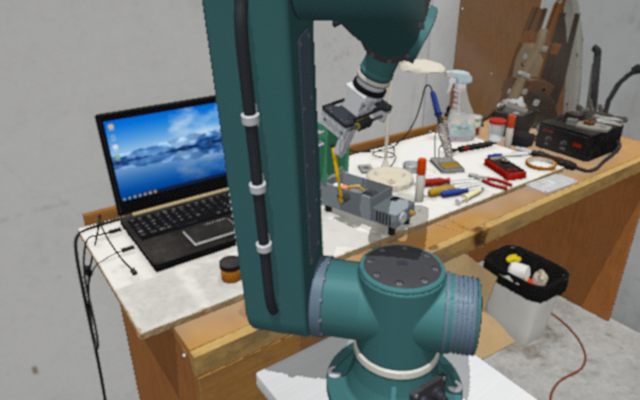

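View pics/wrist12.png

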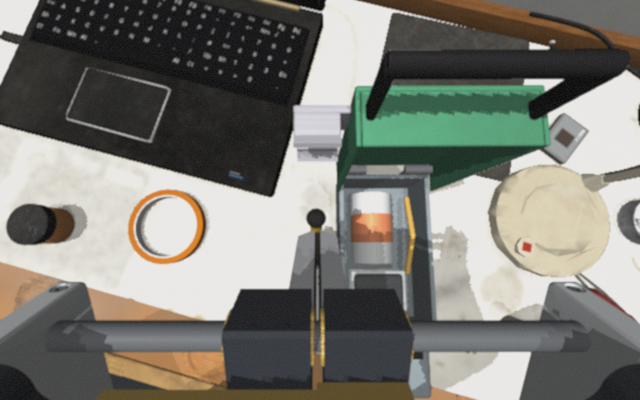

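{"fn": "move_arm", "kwargs": {
  "motion": [
    [[0.2,0,0.1],[0,0,0]],
    [[0.4,0,0.2],[0,0,0]],
    [[0.4,0,0.2],[0,0,0]]
  ]
}}

```text
t: 22.03
eef_pos: [0.3987, -0.2742, 0.3572]
ee_rot: [0.969, 0.129, 0.211, -0.028]
force: [-10.9, -2.7, 5.5]
width: 0.0002
```

{"fn": "move_arm", "kwargs": {
  "motion": [
    [[0.2,0,0.1],[0,0,0]],
    [[0.3,0,0.1],[0,0,0]],
    [[0.3,0,0.1],[0,0,0]]
  ]
}}

```text
t: 22.28
eef_pos: [0.4005, -0.2738, 0.3575]
ee_rot: [0.969, 0.129, 0.208, -0.028]
force: [-18.9, -2.8, 6.8]
width: 0.0004
```

```bash
python3 - <<'E'
from rel import *
report(); c=cam('wrist','wrist13.png')
print(ctrl.landmark_of('rod_tip','wrist')[:2])
m=(c['image'].max(2)<50)&(c['z_map']>0.1)&(c['z_map']<0.25); m[:150]=0;m[240:]=0;m[:,:295]=0;m[:,340:]=0
rr,cc=np.where(m);print(len(rr),rr.mean(),cc.mean()); z=np.percentile(c['z_map'][m],10); print(z,w2comp(w(c,rr.mean(),cc.mean(),z+.006)))
E
```

```text
t 22.28 q [-0.833 -0.124  1.699  0.382  1.379  0.435] F comp [-18.9   2.3   6.8] width 0.4
tool yaw vs comp axes: x [ 0.912 -0.002  0.411] y [-0.003 -1.    -0.   ] z [ 0.411 -0.001 -0.912]
grasp comp mm [ 15.3  67.  193.4] tcp comp [-58.7  67.1 357.5]
[{'position': [221.2, 314.8], 'p': 0.68}]
213 221.96244131455398 315.15492957746477
0.17120856 [ 37.33984918  67.33065788 198.21163921]
```

The rod is against its stop, with 19 N reaction and its tip measured at (37, 67, 198). I'll back off and go to the handle.

{"fn": "move_arm", "kwargs": {
  "motion": [
    [[-0.5,0,0],[0,0,0]],
    [[-2,0,-1],[0,0,0]],
    [[-4,0,-3],[0,0,0]],
    [[-6,0,-6],[0,0,0]],
    [[-7,0,-9],[0,0,0]],
    [[-8,0,-12],[0,0,0]],
    [[-8,0,-14],[0,0,0]],
    [[-8,0,-15],[0,0,0]],
    [[-8,0,-15],[0,0,0]]
  ],
  "hand": 0.62
}}

```text
t: 23.13
eef_pos: [0.2718, -0.3089, 0.4622]
ee_rot: [0.968, 0.129, 0.215, -0.026]
force: [0.1, -0.2, 0.7]
width: 0.0357
```

```bash
python3 - <<'E'
from plan import *
report()
Rb=np.array([[0,1,0],[1,0,0],[0,0,-1.]])
print(shift(Rb,[85,0,375])); print(shift(Rb,[-60,20,385]))
E
```

```text
t 23.13 q [-1.144 -0.286  1.627  0.434  1.708  0.242] F comp [ 0.1 -0.2  0.7] width 35.7
tool yaw vs comp axes: x [ 0.906 -0.002  0.423] y [-0.004 -1.     0.004] z [ 0.423 -0.005 -0.906]
grasp comp mm [-116.    66.4  299.1] tcp comp [-192.1   67.4  462.2]
(array([29.05,  6.67,  3.34]), array([ 19.85, -19.4 , -88.6 ]))
(array([16.33,  4.73, -3.71]), array([ 19.85, -19.4 , -88.6 ]))
```

{"fn": "move_arm", "kwargs": {
  "motion": [
    [[1,0.4,-0.4],[1.5,-1.4,-6.6]],
    [[2.5,0.8,-0.8],[3,-2.9,-13.2]],
    [[4,1.2,-1.2],[4.4,-4.3,-19.8]],
    [[5.5,1.6,-1.6],[5.9,-5.8,-26.4]],
    [[7,2,-2],[7.4,-7.2,-33]],
    [[8.5,2.4,-2.4],[8.9,-8.7,-39.6]],
    [[10,2.8,-2.8],[10.4,-10.1,-46.2]],
    [[11.5,3.2,-3.2],[11.8,-11.6,-52.8]],
    [[13,3.6,-3.5],[13.3,-13,-59.4]],
    [[14.5,4,-3.7],[14.8,-14.5,-66]],
    [[15.5,4.4,-3.7],[16.3,-15.9,-72.6]],
    [[16.3,4.7,-3.7],[17.8,-17.4,-79.3]]
  ]
}}

```text
t: 24.13
eef_pos: [0.4143, -0.319, 0.56]
ee_rot: [0.665, 0.746, 0.025, -0.007]
force: [0.4, -0.2, 0.9]
width: 0.0358
```

```bash
python3 - <<'E'
from plan import *
report()
Rb=np.array([[0,1,0],[1,0,0],[0,0,-1.]])
print(shift(Rb,[84.5,0,350]))
E
```

```text
t 24.13 q [-0.779  0.053  1.101  0.055  2.004 -0.872] F comp [ 0.3 -0.3  0.9] width 35.8
tool yaw vs comp axes: x [0.151 0.987 0.044] y [ 0.988 -0.153  0.028] z [ 0.034  0.039 -0.999]
grasp comp mm [-51.1  27.  380.2] tcp comp [-57.3  19.9 560. ]
(array([ 0.05, 14.23,  3.41]), array([ 1.8 , -2.4 , -8.75]))
```

{"fn": "move_arm", "kwargs": {
  "motion": [
    [[0,1,0.3],[1,-1.2,-4.5]],
    [[0,3,0.7],[1.8,-2.4,-8.7]],
    [[0,6,1.3],[1.8,-2.4,-8.7]],
    [[0,9,2],[1.8,-2.4,-8.7]],
    [[0,12,2.8],[1.8,-2.4,-8.7]],
    [[0,14.2,3.4],[1.8,-2.4,-8.7]],
    [[0,14.2,3.4],[1.8,-2.4,-8.7]],
    [[0,14.2,3.4],[1.8,-2.4,-8.7]]
  ]
}}

```text
t: 24.8
eef_pos: [0.5563, -0.3019, 0.5282]
ee_rot: [0.609, 0.793, 0.0, -0.002]
force: [-0.1, -0.7, -0.1]
width: 0.0358
```

```bash
python3 - <<'E'
from plan import *
report()
Rb=np.array([[0,1,0],[1,0,0],[0,0,-1.]])
print(shift(Rb,[84.5,0,275]))
c=cam('wrist','wrist14.png'); print(ctrl.landmark_of('hood_handle','wrist')[:2])
for rc in [(220,318),(240,318),(260,318)]: print(w2comp(w(c,*rc)).round(1))
E
```

```text
t 24.8 q [-5.870e-01  2.950e-01  8.850e-01  1.000e-03  1.966e+00 -8.490e-01] F comp [-0.3 -0.6 -0.1] width 35.8
tool yaw vs comp axes: x [0.006 1.    0.003] y [ 1.    -0.006 -0.002] z [-0.002  0.003 -1.   ]
grasp comp mm [ 83.7  -0.6 348.2] tcp comp [ 84.1  -1.2 528.2]
(array([0.1 , 0.05, 7.32]), array([-0.12, -0.2 , -0.35]))
[{'position': [217.5, 318.2], 'p': 0.94}]
[ 85.8  -3.4 281.9]
[ 85.7 -21.1 282.2]
[ 85.6 -40.4 281.1]
```

View pics/wrist14.png

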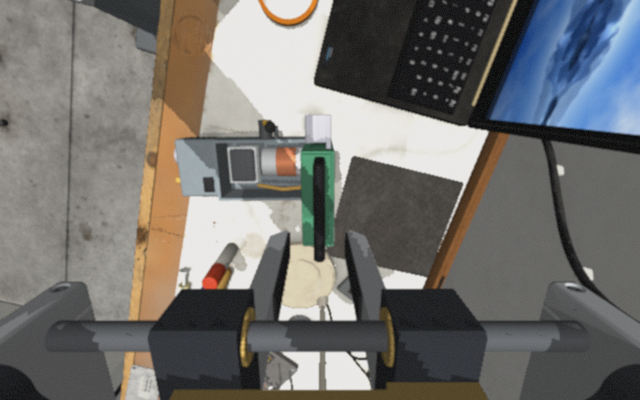

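The bar (column 318) is centred between the fingers (270 and 365), so I descend and grip.

{"fn": "move_arm", "kwargs": {
  "motion": [
    [[0,0.1,1.5],[0,0,0]],
    [[0,0.1,3],[0,0,0]],
    [[0,0.1,4.5],[0,0,0]],
    [[0,0.1,6],[0,0,0]],
    [[0,0.1,7.3],[0,0,0]],
    [[0,0.1,7.3],[0,0,0]],
    [[0,0.1,7.3],[0,0,0]]
  ]
}}

```text
t: 25.48
eef_pos: [0.5543, -0.3025, 0.4594]
ee_rot: [0.61, 0.792, 0.0, 0.001]
force: [-0.2, -1.0, 0.7]
width: 0.0355
```

{"fn": "move_arm", "kwargs": {
  "motion": [
    [[0,0,0],[0,0,0]],
    [[0,0,0],[0,0,0]],
    [[0,0,0],[0,0,0]],
    [[0,0,0],[0,0,0]],
    [[0,0,0],[0,0,0]],
    [[0,0,0],[0,0,0]]
  ],
  "hand": 1
}}

```text
t: 25.98
eef_pos: [0.5553, -0.3023, 0.4601]
ee_rot: [0.61, 0.793, 0.001, 0.002]
force: [1.0, -0.3, 3.4]
width: 0.0091
```

```bash
python3 arc.py; python3 - <<'E'
import numpy as np
a0=np.arctan2(10,185); r=np.hypot(185,10)
f=lambda t:np.array([-r*np.cos(a0+t),r*np.sin(a0+t)])
for t in np.arange(1.55,1.0,-.05): d=f(t)-f(1.55); print(round(t,2),'y',(d[0]/10).round(2),'z',(-d[1]/10).round(2))
E
```

```text
t 25.98 q [-5.880e-01  2.700e-01  1.050e+00  1.000e-03  1.817e+00 -8.470e-01] F comp [ 0.8 -0.5  3.4] width 9.1
tool yaw vs comp axes: x [ 0.009  1.    -0.003] y [ 1.    -0.009  0.003] z [ 0.003 -0.003 -1.   ]
grasp comp mm [ 83.6  -1.8 280.1] tcp comp [ 83.   -1.4 460.1]
radius 190.13033067967555 theta 1.5356580621579474
1.55 y 0.0 z -0.0
1.5 y -0.93 z -0.01
1.45 y -1.85 z 0.03
1.4 y -2.77 z 0.12
1.35 y -3.69 z 0.25
1.3 y -4.6 z 0.42
1.25 y -5.5 z 0.65
1.2 y -6.39 z 0.91
1.15 y -7.26 z 1.22
1.1 y -8.12 z 1.58
1.05 y -8.95 z 1.97
```

Gripped at 9.1 mm. I'll lower along the arc to about 1.2 rad, slowing down.

{"fn": "move_arm", "kwargs": {
  "motion": [
    [[0,-0.5,0],[0,0,0]],
    [[0,-1.1,0],[0,0,0]],
    [[0,-1.8,0],[0,0,0]],
    [[0,-2.5,0.1],[0,0,0]],
    [[0,-3.2,0.2],[0,0,0]],
    [[0,-3.9,0.3],[0,0,0]],
    [[0,-4.6,0.4],[0,0,0]],
    [[0,-5.2,0.6],[0,0,0]],
    [[0,-5.8,0.7],[0,0,0]],
    [[0,-6.4,0.9],[0,0,0]],
    [[0,-6.4,0.9],[0,0,0]],
    [[0,-6.4,0.9],[0,0,0]]
  ]
}}

```text
t: 26.98
eef_pos: [0.4929, -0.3192, 0.4495]
ee_rot: [0.61, 0.792, -0.0, 0.0]
force: [0.1, -3.0, 0.9]
width: 0.0089
```

```bash
python3 arc.py;  python3 -c "
from h import *
cam('side','side15.png')
cam('wrist','wrist15.png')"
```

```text
t 26.98 q [-0.671  0.167  1.194 -0.     1.78  -0.929] F comp [-0.7 -2.9  0.9] width 8.9
tool yaw vs comp axes: x [ 0.01   1.    -0.001] y [ 1.   -0.01  0.  ] z [ 0.    -0.001 -1.   ]
grasp comp mm [ 18.4  -1.2 269.5] tcp comp [ 18.4  -1.1 449.5]
radius 189.74127820505015 theta 1.186413116176769
```

View pics/wrist15.png

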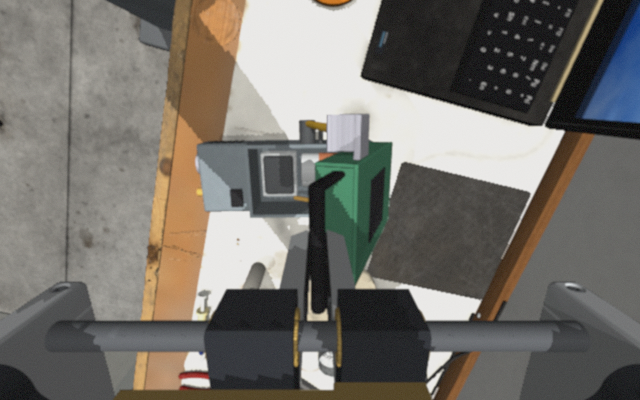

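View pics/side15.png

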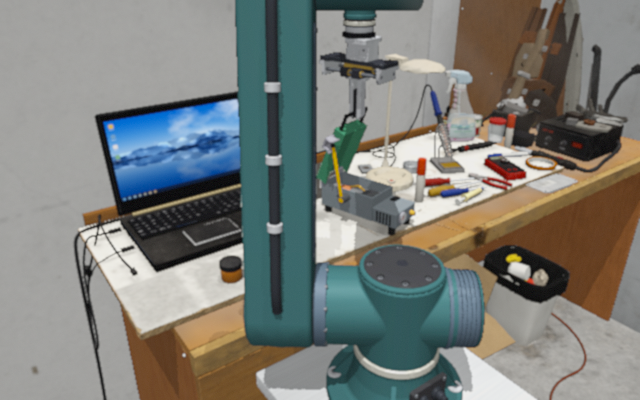

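{"fn": "move_arm", "kwargs": {
  "motion": [
    [[0,-0.3,0.1],[0,0,0]],
    [[0,-0.6,0.2],[0,0,0]],
    [[0,-0.8,0.3],[0,0,0]],
    [[0,-1,0.4],[0,0,0]],
    [[0,-1.2,0.4],[0,0,0]],
    [[0,-1.2,0.4],[0,0,0]]
  ]
}}

```text
t: 27.58
eef_pos: [0.4816, -0.322, 0.4452]
ee_rot: [0.61, 0.792, 0.0, 0.001]
force: [1.7, -3.4, -1.6]
width: 0.0089
```

{"fn": "move_arm", "kwargs": {
  "motion": [
    [[0,-0.2,0.1],[0,0,0]],
    [[0,-0.4,0.15],[0,0,0]],
    [[0,-0.4,0.15],[0,0,0]],
    [[0,-0.4,0.15],[0,0,0]]
  ]
}}

```text
t: 27.92
eef_pos: [0.4779, -0.323, 0.4437]
ee_rot: [0.61, 0.792, 0.0, 0.001]
force: [3.3, -3.7, -3.2]
width: 0.0093
```

```bash
python3 arc.py
```

```text
t 27.92 q [-6.930e-01  1.430e-01  1.233e+00  1.000e-03  1.765e+00 -9.520e-01] F comp [ 2.2 -4.4 -3.2] width 9.3
tool yaw vs comp axes: x [ 0.009  1.    -0.001] y [ 1.    -0.009  0.001] z [ 0.001 -0.001 -1.   ]
grasp comp mm [  3.2  -0.9 263.7] tcp comp [  2.9  -0.8 443.7]
radius 189.8988152384952 theta 1.1003053914862555
```

{"fn": "move_arm", "kwargs": {
  "motion": [
    [[0,-0.15,0.05],[0,0,0]],
    [[0,-0.3,0.15],[0,0,0]],
    [[0,-0.3,0.15],[0,0,0]],
    [[0,-0.3,0.15],[0,0,0]]
  ]
}}

```text
t: 28.25
eef_pos: [0.4751, -0.3238, 0.4424]
ee_rot: [0.61, 0.792, 0.0, 0.001]
force: [3.6, -3.5, -1.5]
width: 0.009
```

```bash
python3 arc.py; python3 -c "
from h import *
for n in ('side','wrist','scene'):
    c=cam(n); im=c['image'][:,:,::-1]
    if n=='side': im=cv2.resize(im[110:230,290:430],None,fx=5,fy=5,interpolation=cv2.INTER_CUBIC)
    if n=='wrist': im=cv2.resize(im[90:260,190:400],None,fx=3.5,fy=3.5,interpolation=cv2.INTER_CUBIC)
    if n!='scene': cv2.imwrite('pics/%s16.png'%n,im)
"
```

```text
t 28.25 q [-6.970e-01  1.390e-01  1.240e+00  1.000e-03  1.761e+00 -9.560e-01] F comp [ 2.6 -4.4 -1.5] width 9.0
tool yaw vs comp axes: x [ 0.009  1.    -0.001] y [ 1.    -0.009  0.002] z [ 0.002 -0.001 -1.   ]
grasp comp mm [  0.3  -1.  262.4] tcp comp [ -0.   -0.8 442.4]
radius 189.96033761447205 theta 1.0836463842912343
```

View pics/wrist16.png

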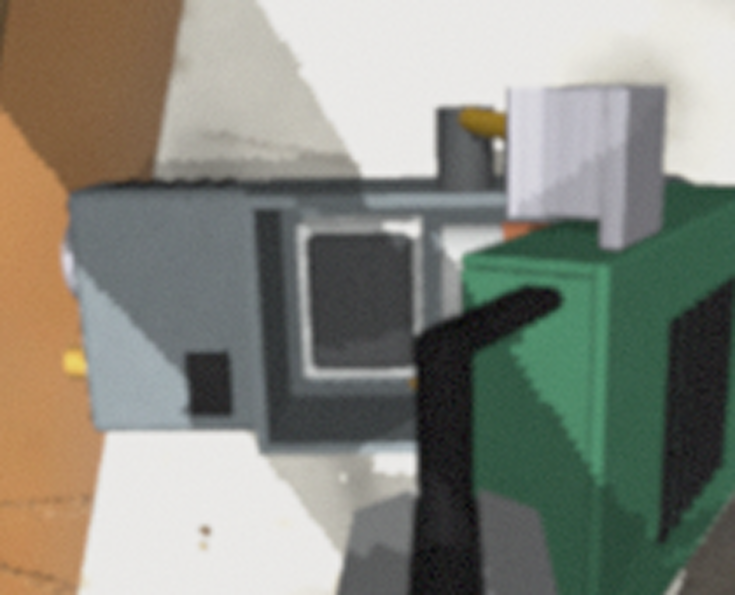

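View pics/side16.png

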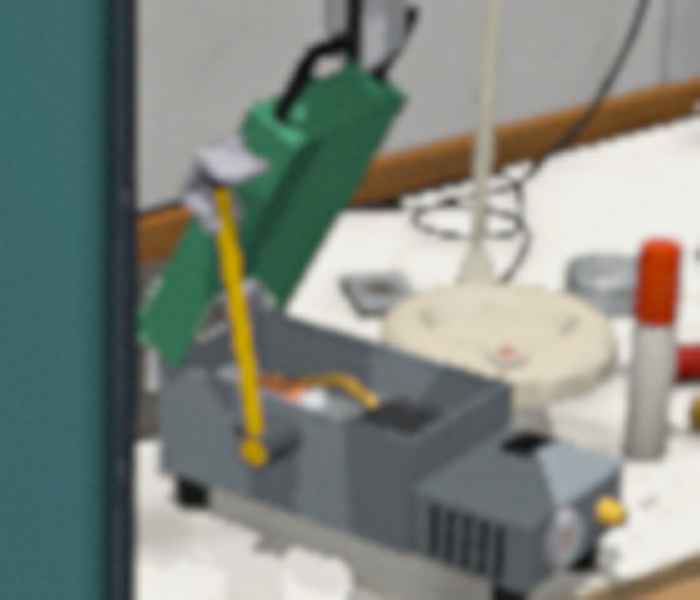

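The rod tip is inside the socket. I'll lower a few millimetres more until the force shows the rod carrying the hood.

{"fn": "move_arm", "kwargs": {
  "motion": [
    [[0,-0.1,0.05],[0,0,0]],
    [[0,-0.2,0.1],[0,0,0]],
    [[0,-0.2,0.1],[0,0,0]],
    [[0,-0.2,0.1],[0,0,0]]
  ]
}}

```text
t: 28.73
eef_pos: [0.4732, -0.3242, 0.4416]
ee_rot: [0.61, 0.793, 0.0, 0.001]
force: [3.8, -4.6, -2.6]
width: 0.0088
```

{"fn": "move_arm", "kwargs": {
  "motion": [
    [[0,-0.1,0.05],[0,0,0]],
    [[0,-0.2,0.1],[0,0,0]],
    [[0,-0.2,0.1],[0,0,0]],
    [[0,-0.2,0.1],[0,0,0]]
  ]
}}

```text
t: 29.07
eef_pos: [0.4715, -0.3247, 0.4408]
ee_rot: [0.61, 0.793, 0.001, 0.002]
force: [4.2, -3.8, -1.5]
width: 0.0085
```

```bash
python3 arc.py
```

```text
t 29.07 q [-0.703  0.133  1.25   0.002  1.756 -0.962] F comp [ 3.1 -4.8 -1.5] width 8.5
tool yaw vs comp axes: x [ 0.009  1.    -0.001] y [ 1.    -0.009  0.003] z [ 0.003 -0.001 -1.   ]
grasp comp mm [ -3.2  -1.  260.8] tcp comp [ -3.7  -0.7 440.8]
radius 189.95046016876077 theta 1.0636080957984801
```

```bash
cat > hoodang.py <<'E'
from plan import *
def ang(n,tag=None):
    c=cam(n); im=c['image'].astype(int); r,g,b=im[...,0],im[...,1],im[...,2]
    m=(g>r*1.3)&(g>b*1.1)&(g>40)&(c['z_map']>0); rr,cc=np.where(m)
    z=c['z_map'][rr,cc]; X=np.column_stack([(cc-c['cx'])/c['fx']*z,(rr-c['cy'])/c['fy']*z,z])
    P=(np.array(c['R']).T@(X-np.array(c['t'])).T).T; Q=(C.T@(P-O).T).T*1000
    k=(abs(Q[:,1])<55)&(Q[:,0]>-80)&(Q[:,0]<200)&(Q[:,2]>60)&(Q[:,2]<320); Q=Q[k]
    # undo candidate rotation: find theta for which the closed-frame extents match: front edge at -145, top at 24
    best=[]
    for th in np.arange(0.9,1.6,0.005):
        x=Q[:,0]-80; zz=Q[:,2]-90; c_,s_=np.cos(th),np.sin(th)
        # (-1,0)->(-c,s); (0,1)->(s,c): inverse
        u=x*c_-zz*s_; v=x*s_+zz*c_
        best.append((np.mean(np.minimum(np.minimum(abs(v-24),abs(u+145)),5)),th))
    print(n,len(Q),'hood angle est',sorted(best)[:2])
    if tag: cv2.imwrite('pics/'+tag,cv2.resize(c['image'][110:230,290:430,::-1],None,fx=5,fy=5,interpolation=cv2.INTER_CUBIC))
ang('wrist'); ang('side','side17.png')
E
python3 hoodang.py
```

```text
wrist 7267 hood angle est [(np.float64(1.2752482962938274), np.float64(1.0700000000000003)), (np.float64(1.359427740565054), np.float64(1.0650000000000002))]
side 1105 hood angle est [(np.float64(3.585412762056695), np.float64(0.9400000000000001)), (np.float64(3.585826081723257), np.float64(0.935))]
```

View pics/side17.png

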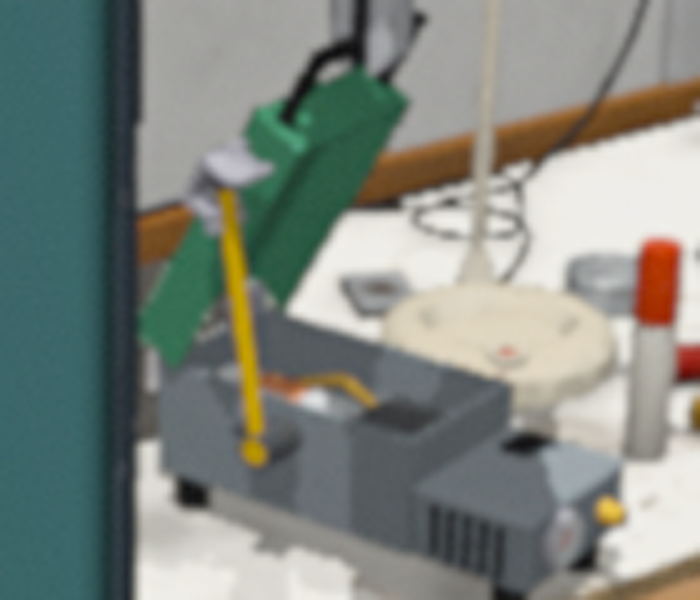

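```bash
cat > rodside.py <<'E'
from plan import *
def rod(c=None):
    c=c or cam('side'); im=c['image'].astype(int); r,g,b=im[...,0],im[...,1],im[...,2]
    m=(r>b*2)&(g>b*1.6)&(r>110)&(abs(r-g)<80); m[:,:320]=0; m[:,350:]=0; m[:140]=0;m[210:]=0
    rr,cc=np.where(m)
    # intersect pixel rays with plane y_comp=68
    n=C[:,1]; cp=-np.array(c['R']).T@c['t']; p0=comp2w([0,68,0]); out=[]
    for a,q in zip(rr,cc):
        d=np.array(c['R']).T@np.array([(q-c['cx'])/c['fx'],(a-c['cy'])/c['fy'],1]); s=((p0-cp)@n)/(d@n); out.append(w2comp(cp+s*d))
    out=np.array(out); k=(out[:,2]>80)&(out[:,2]<195); q=out[k][:,[0,2]]
    f=np.polyfit(q[:,1],q[:,0],1); print('rod: slope angle',np.pi/2+np.arctan(f[0]),'x at z=65',np.polyval(f,65),'x at 195',np.polyval(f,195),len(q))
if __name__=='__main__':
    rod()
E
python3 rodside.py; python3 arc.py
```

```text
rod: slope angle 1.9417529458657936 x at z=65 -2.8177638708603183 x at 195 47.74756929183036 218
t 29.22 q [-0.703  0.133  1.25   0.002  1.756 -0.962] F comp [ 2.3 -4.4 -1.9] width 9.0
tool yaw vs comp axes: x [ 0.009  1.    -0.001] y [ 1.    -0.009  0.003] z [ 0.003 -0.002 -1.   ]
grasp comp mm [ -3.2  -1.  260.8] tcp comp [ -3.7  -0.7 440.8]
radius 189.98756039587678 theta 1.0636835032243281
```

```bash
python3 - <<'E'
from rodside import *
c=cam('side')
for f in ('side12.png','side15.png'):
    d=dict(c); d['image']=cv2.imread('pics/'+f)[:,:,::-1]; print(f); rod(d)
rod(c); cv2.imwrite('pics/side18.png',c['image'][:,:,::-1])
a=cv2.imread('pics/side15.png')[130:220,310:370]; b=c['image'][130:220,310:370,::-1]
cv2.imwrite('pics/cmp.png',cv2.resize(np.hstack([a,b]),None,fx=6,fy=6,interpolation=cv2.INTER_CUBIC))
E
```

```text
side12.png
rod: slope angle 1.827978729305081 x at z=65 1.8386328484903398 x at 195 36.029517071076285 156
side15.png
rod: slope angle 1.8960120383747867 x at z=65 -0.1775505398798103 x at 195 43.65688630414772 214
rod: slope angle 1.9478394222483773 x at z=65 -3.4139578851571954 x at 195 48.06449965487343 221
```

View pics/cmp.png

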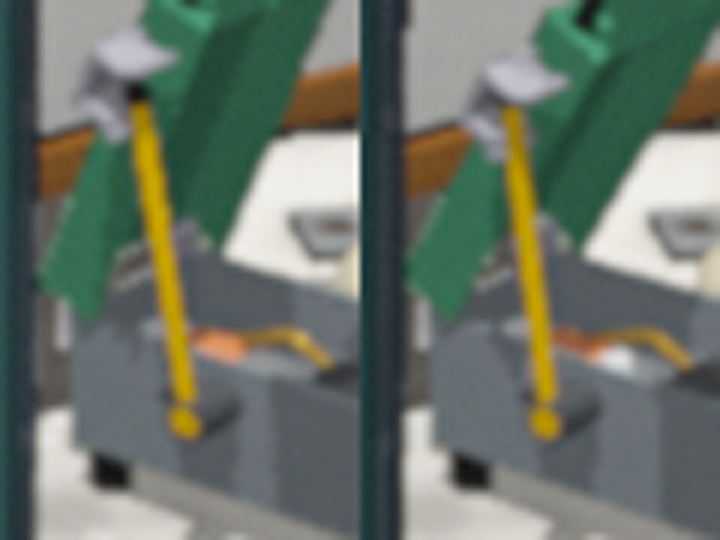

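{"fn": "move_arm", "kwargs": {
  "motion": [
    [[0,-0.1,0.05],[0,0,0]],
    [[0,-0.2,0.1],[0,0,0]],
    [[0,-0.2,0.1],[0,0,0]],
    [[0,-0.2,0.1],[0,0,0]]
  ]
}}

```text
t: 29.6
eef_pos: [0.4701, -0.3249, 0.4404]
ee_rot: [0.609, 0.793, 0.002, 0.003]
force: [6.9, -3.4, 0.3]
width: 0.009
```

```bash
python3 arc.py; sed -i '/^ang(.wrist/d' hoodang.py; python3 -c "
from hoodang import *
ang('wrist')"
```

```text
t 29.6 q [-0.705  0.129  1.254  0.003  1.753 -0.964] F comp [ 5.7 -5.1  0.3] width 9.0
tool yaw vs comp axes: x [ 0.008  1.    -0.002] y [ 1.    -0.008  0.006] z [ 0.006 -0.002 -1.   ]
grasp comp mm [ -4.1  -1.  260.4] tcp comp [ -5.2  -0.5 440.4]
radius 190.0570388057881 theta 1.0583019356390277
wrist 7316 hood angle est [(np.float64(1.2757877508310338), np.float64(1.0650000000000002)), (np.float64(1.3352862606468299), np.float64(1.06))]
```

Resistance is rising (5.7 N) and motion has stopped, so the rod is taking the load. As a test I'll open the jaws only slightly, so that the front finger would still catch the bar.

{"fn": "move_arm", "kwargs": {
  "motion": [
    [[0,0.1,-0.05],[0,0,0]],
    [[0,0.1,-0.05],[0,0,0]],
    [[0,0.1,-0.05],[0,0,0]],
    [[0,0.1,-0.05],[0,0,0]],
    [[0,0.1,-0.05],[0,0,0]],
    [[0,0.1,-0.05],[0,0,0]]
  ],
  "hand": 0.82
}}

```text
t: 30.15
eef_pos: [0.4701, -0.3248, 0.4403]
ee_rot: [0.61, 0.793, 0.0, 0.001]
force: [0.0, 0.4, -0.1]
width: 0.0171
```

```bash
python3 arc.py; python3 -c "
from hoodang import *
ang('wrist')
from rodside import *
rod()
for n in ('side','wrist'):
    c=cam(n); im=c['image'][:,:,::-1]
    if n=='side': im=cv2.resize(im[110:230,290:430],None,fx=5,fy=5,interpolation=cv2.INTER_CUBIC)
    cv2.imwrite('pics/%s19.png'%n,im)
"
```

```text
t 30.15 q [-7.040e-01  1.310e-01  1.253e+00  1.000e-03  1.757e+00 -9.630e-01] F comp [ 0.1  0.4 -0.1] width 17.1
tool yaw vs comp axes: x [ 0.009  1.    -0.   ] y [ 1.    -0.009  0.001] z [ 0.001 -0.    -1.   ]
grasp comp mm [ -4.9  -0.5 260.3] tcp comp [-5.100e+00 -4.000e-01  4.403e+02]
radius 190.32085938603694 theta 1.0545131711985123
wrist 7138 hood angle est [(np.float64(1.3577710496440552), np.float64(1.0700000000000003)), (np.float64(1.3842567536455328), np.float64(1.0650000000000002))]
rod: slope angle 1.953372869176472 x at z=65 -4.454431215282561 x at 195 47.858008874693155 222
```

View pics/side19.png

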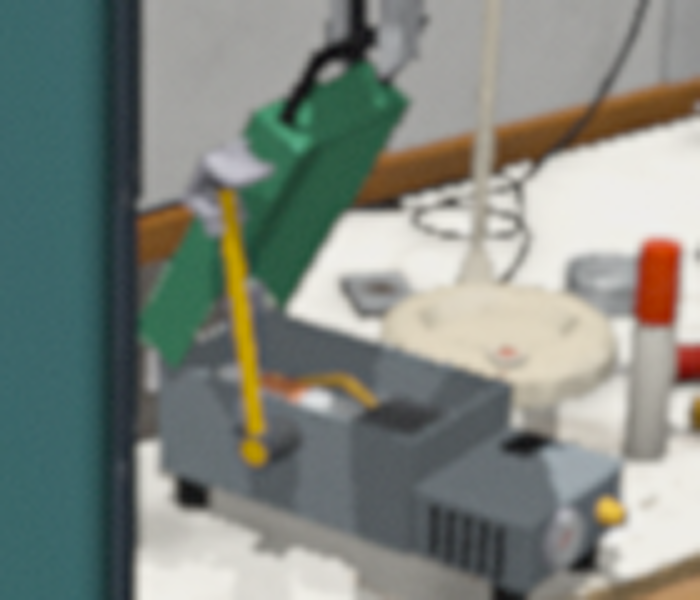

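View pics/wrist19.png

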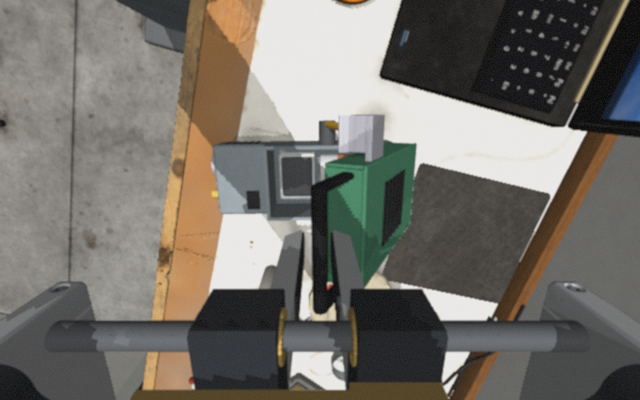

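The force is about 0, the hood angle is unchanged at about 1.07, and the bar is free between the fingers. The rod holds it, so I'll open a bit more and withdraw upward.

{"fn": "move_arm", "kwargs": {
  "motion": [
    [[0,0,0],[0,0,0]],
    [[0,0,0],[0,0,0]],
    [[0,0,-0.5],[0,0,0]],
    [[0,0,-1.2],[0,0,0]],
    [[0,0,-2.5],[0,0,0]],
    [[0,0,-4],[0,0,0]],
    [[0,0,-6],[0,0,0]],
    [[0,0,-8],[0,0,0]],
    [[0,0,-10],[0,0,0]],
    [[0,0,-12],[0,0,0]],
    [[0,0,-12],[0,0,0]],
    [[0,0,-12],[0,0,0]]
  ],
  "hand": 0.7
}}

```text
t: 31.35
eef_pos: [0.4698, -0.3247, 0.5623]
ee_rot: [0.61, 0.793, 0.0, 0.003]
force: [-0.4, -0.3, -0.1]
width: 0.0287
```

```bash
python3 rel.py; python3 -c "
from hoodang import *
ang('wrist')
from rodside import *
rod()
for n in ('side','wrist','scene'):
    c=cam(n); im=c['image'][:,:,::-1]
    cv2.imwrite('pics/%s20.png'%n,im)
    if n=='side': cv2.imwrite('pics/z20.png',cv2.resize(im[110:230,290:430],None,fx=5,fy=5,interpolation=cv2.INTER_CUBIC))
"
```

```text
t 31.35 q [-7.040e-01  1.590e-01  9.790e-01  1.000e-03  1.997e+00 -9.630e-01] F comp [-0.5 -0.2 -0.1] width 28.7
tool yaw vs comp axes: x [ 0.009  1.    -0.004] y [ 1.    -0.009  0.004] z [ 0.004 -0.005 -1.   ]
grasp comp mm [ -4.6  -1.  382.3] tcp comp [-5.400e+00 -2.000e-01  5.623e+02]
wrist 4341 hood angle est [(np.float64(1.3181419699967631), np.float64(1.0700000000000003)), (np.float64(1.3761923878234827), np.float64(1.0750000000000002))]
rod: slope angle 1.951089180260639 x at z=65 -3.7652706741218687 x at 195 48.20253270937374 220
```

View pics/side20.png

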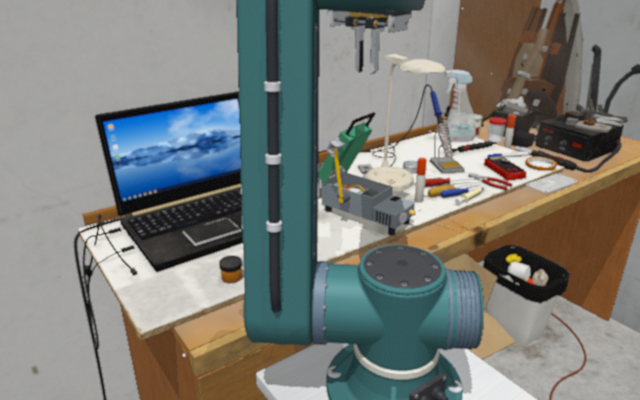

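View pics/wrist20.png

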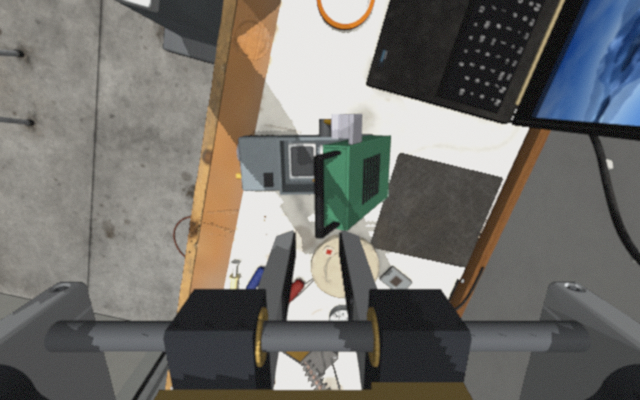

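View pics/z20.png

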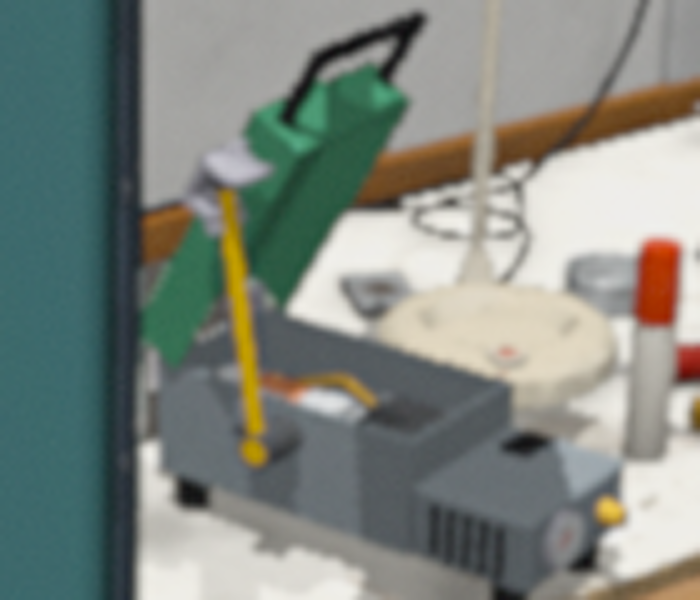

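The hood has stayed at 1.07 rad on the rod with nothing touching it. I'll check the bystanders and then hand in.

```bash
python3 - <<'E'
from rel import *
np.set_printoptions(precision=3,suppress=True)
c=cam('side'); print([ (th,w(c,*d['position'])) for th in ('paint_marker','flux_pot') for d in ctrl.landmark_of(th,'side')[:1]])
c=cam('scene'); print([ (th,w(c,*d['position'])) for th in ('tape_roll','flux_pot') for d in ctrl.landmark_of(th,'scene')[:1]])
from hoodang import ang
ang('wrist'); print(ctrl.sense()['t']); print(ctrl.job_done())
E
```

```text
[('paint_marker', array([ 0.445, -0.491,  0.005])), ('flux_pot', array([0.389, 0.078, 0.017]))]
[('tape_roll', array([ 0.445, -0.07 , -0.001])), ('flux_pot', array([0.393, 0.082, 0.02 ]))]
wrist 4368 hood angle est [(np.float64(1.2708694726601597), np.float64(1.0700000000000003)), (np.float64(1.3343884396569718), np.float64(1.0750000000000002))]
31.95
the job is handed in; nothing more can be done
None
```

The job is handed in at about 32 s of the 67 s allowed. The rod alone holds the hood open, and the robot is clear of everything.

- **Hood:** I gripped the handle bar and opened the hood to its stop, where it pushed back with about 10 N. It stayed open when released.
- **Rod:** gripping it failed twice because it slipped out of the pads. I then pushed it with closed fingers until it met its stop, with about 19 N reaction and the tip within 1–2 mm of where it should be.
- **Lowering:** I let the hood down slowly until its socket sat on the rod's tip, with at most about 8 N along the way. I tested the hold by opening the jaws slightly before letting go completely.

**Last checks:**
- After I let go, the hood held steady at about 1.07 rad, with about 0 N on the tool.
- The tip shows inside the socket in the pictures.
- The marker, flux pot and tape roll measure where they did at the start, to within the measuring noise.

**What disagreed:**
- The hood rests at 1.07 rad rather than the quoted 1.10 or so. The socket pulled the rod slightly forward off its stop as it took the load. By my estimate the tip lies about 2–3 mm to one side in the socket.
- Measuring the rod's angle from the side camera was too noisy to use. Its hood-angle estimate (0.94 rad) disagreed with the wrist camera's, so I relied on the wrist camera.

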